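# Mount, lock and load the specimen carousel

### The arm

A 6-joint arm with a two-finger parallel gripper is mounted at the origin on the work surface. World frame = base frame: x ahead of the robot, y to its left, z up, the work surface at z = 0. Lengths are in mm, angles in rad, forces in N, time in s.
With the tool pointing down it reaches from about 300 to 1000 mm from the base axis. Payload 5.1 kg.
Tool frame: the origin (TCP) lies midway between the tips of the shut fingers; the grasp point (between the pads) lies 19 mm behind it; z points along the fingers, y is the line along which they close (so a half turn about z gives the same grasp; the last joint's range is limited). The gripper opens to 95 mm and grips with 3 to 60 N. Pads are 20 mm wide; open, the fingers measure 119 mm over their backs; the gripper's body (75 mm by 180 mm) begins 59 mm behind the grasp point.
Start: joints at [1.018, 0.124, 1.65, -0, 1.367, -0.083], TCP at [294.278, 579.556, 214.656] pointing down, gripper open.
Joint ranges: [-2.61, 2.61], [-1.02, 2.33], [0.03, 2.71], [-1.35, 4.49], [0.32, 2.68], [-2.91, 2.91]. Speed limits (rad/s): [2.57, 2.57, 3.14, 3.14, 3.14, 3.14].

### API

Orientations are given as a unit quaternion [x, y, z, w].
In Python, from station import monitor, cams, job gives the robot as it stands.
- The arm moves only by the tool jog_arm, never from a script. Its argument "motion" is a list of rows, each a list of 6 numbers: the shift along the tool's x, y, z in mm, then the turn, a rotation vector about the tool's x, y, z in degrees. A call has 1 to 12 rows; each row is the pose to reach, as a shift and turn from the pose commanded when the call began, along the tool's axes at that moment; what a row does not reach only later rows make up. A row lasts 1/10 s, in which the tool goes at most 50 mm and 8.59 degrees, less where a joint would pass 70% of its speed; a pose out of reach is approached as far as the arm can. A call with a gripper value outside its range is refused whole. "grip" is the opening, from 0 (shut) to 1 (fully open), set as the call begins (left out, the last holds). The fingers move at their own pace and stop on an object; "squeeze" is the grip in N (left out, the last holds). Time passes only in rows, so rows that repeat a pose let the fingers close. It gives the time, the measured TCP pose, the force, the opening and the grip force at its end, in the units of the state.
- monitor.sense(): the state, without advancing time (a new reading comes with each control period).
- cams.camera(name): name is "side" or "top"; returns a dict with "pixels" (420x560x3 uint8, red, green, blue), "fx", "fy", "cx", "cy" (pixels), "R" (3x3) and "t" (3): a world point X has camera coordinates R X + t. Camera axes: x right, y down, z forward; pixel columns grow to the right and rows downward; lengths in mm; the calibration is good to about 2 mm. A picture is of the moment at which its call begins. There is no depth.
- job.job_done(): hands the job in; it is judged then, once.
The state is a dict: "time": time; "joints": joint angles; "joint_vel": joint speeds; "tau": joint torques, N m; "ee_pos": TCP position; "eef_rot": TCP orientation; "force": force on the tool from outside, world axes, zero at the start; "moment": the same for the moment, N m; "gripper_width": finger opening in mm; "finger_force": force on a finger pad.
Only numpy, scipy, OpenCV 4.12 (cv2) and the standard library are available. Lean on these libraries where they do the work, as an engineer would, in place of code of your own. Each camera call takes 0.05 s, during which the arm holds its last target. There are 200 camera calls.

### The job

Set the specimen carousel on the drive unit's spindle with its keyway over the key so that it drops fully home, then put the lock nut on the spindle, turn it backward (counter-clockwise from above) until it drops into the thread start, and forward until it is run down onto the carousel's hub. Once the carousel is locked, stand every specimen jar there is upright and fully down in a pocket of its own, gripping the thin glass gently. Leave the other things on the bench where they are.

Things in the scene. Friction and masses are not known exactly. Their poses are not given: they have to be found in the camera images.
- drive: Fixed white drive unit, 130 x 150 mm, 45 mm tall, with an upright steel spindle in its middle up to 133 mm above the bench. Origin on the spindle axis at bench level, z up. Fully home, the carousel's underside is at 47 mm and its hub top at 83 mm. Up to 79 mm the spindle is a 40 mm shaft with one key; above 104 mm it has a coarse thread with a flat crown.
- key (a point): Outer top end of the spindle's key: on the unit's +x side, 26.5 mm from the axis and 67 mm above the bench. The key is 7 mm wide.
- crown (a point): Flat top of the thread, on the axis, 128.5 mm above the bench. Right-hand two-start thread: 40 mm over the ridges, 24 mm core, 22 mm advance per turn. Two gaps in the crown, each 50 degrees wide, centred on the unit's +y and -y sides, are the thread starts. A stop 4 mm above the crown, 31 degrees counter-clockwise from each gap's middle, keeps a nut from entering a gap by forward turning.
- start (a point): Middle of the thread start on the unit's +y side, 16 mm from the axis, 118 mm above the bench. A nut lying on the crown is turned counter-clockwise from above until its lugs come over the two gaps; let go, it drops about 10 mm and can turn back no farther. Then clockwise, under the crown and down the thread, about 0.6 turn until it rests on the hub; it jams about 0.1 turn later.
- carousel: Loose aluminium carousel, octagonal plate 196 mm across flats, 6 mm thick, 0.5 kg. Origin at the centre of the underside, z up. Octagonal hub 58 mm across flats (flats every 45 degrees from +x), 36 mm high, 44 mm bore right through, one keyway 10 mm wide through the hub wall on its +x side. Home: origin 47 mm above the bench, its +x along the unit's +x; on top of the key it stands 20 mm too high.
- nut: Loose brass lock nut, right way up: octagonal ring 57 mm across flats (flats every 45 degrees from +x), 44 mm bore, 32 mm tall, 0.25 kg; two pin lugs 5 mm thick, 24 mm above the underside, reach 7.5 mm into the bore on its +y and -y sides. Origin: centre of the underside. Its height above the bench: 107 mm on the crown, about 97 dropped (y along the unit's y, either way), 83 home on the hub.
- jar0: Specimen jar of thin glass with a heavy foot and a white cap, 42 mm across, 60 mm tall, 0.11 kg, standing on the bench; may be absent. Origin at the centre of its underside, z up. The glass stands at most 30 N of force from the fingers (both together): grip it with about 6 to 10 N.
- jar1: Specimen jar of thin glass with a heavy foot and a white cap, 42 mm across, 60 mm tall, 0.11 kg, standing on the bench; may be absent. Origin at the centre of its underside, z up. The glass stands at most 30 N of force from the fingers (both together): grip it with about 6 to 10 N.
- jar2: Specimen jar of thin glass with a heavy foot and a white cap, 42 mm across, 60 mm tall, 0.11 kg, standing on the bench; may be absent. Origin at the centre of its underside, z up. The glass stands at most 30 N of force from the fingers (both together): grip it with about 6 to 10 N.
- jar3: Specimen jar of thin glass with a heavy foot and a white cap, 42 mm across, 60 mm tall, 0.11 kg, standing on the bench; may be absent. Origin at the centre of its underside, z up. The glass stands at most 30 N of force from the fingers (both together): grip it with about 6 to 10 N.
- pocket0 (a point): One of the four jar pockets of the carousel: centre of the pocket's floor, 68 mm from the carousel's axis, at 45 degrees from its +x; octagonal ring wall 50 mm inside, 58 mm outside, 14 mm high above the floor.
- pocket1 (a point): One of the four jar pockets of the carousel: centre of the pocket's floor, 68 mm from the carousel's axis, at 135 degrees from its +x; octagonal ring wall 50 mm inside, 58 mm outside, 14 mm high above the floor.
- pocket2 (a point): One of the four jar pockets of the carousel: centre of the pocket's floor, 68 mm from the carousel's axis, at 225 degrees from its +x; octagonal ring wall 50 mm inside, 58 mm outside, 14 mm high above the floor.
- pocket3 (a point): One of the four jar pockets of the carousel: centre of the pocket's floor, 68 mm from the carousel's axis, at 315 degrees from its +x; octagonal ring wall 50 mm inside, 58 mm outside, 14 mm high above the floor.
- beaker: bystander: empty glass beaker, 72 mm wide, 95 mm tall; origin at the centre of its underside. Leave it be.
- slidebox: bystander: flat wooden slide box 100 x 75 x 32 mm; origin at the centre of its underside. Leave it be.
- dishes: bystander: two stacked clear dishes, 91 mm across, 29 mm tall; origin at the centre of its underside. Leave it be.
- stain: bystander: amber bottle, 54 mm across, 120 mm tall; origin at the centre of its underside. Leave it be.
- pot: bystander: plain white can, 68 mm across, 70 mm tall (wider than the jars); origin at the centre of its underside. Leave it be.

How it is judged:
By the outcome, as a careful person would: the job done as asked, in the order asked, and still so for the second after the job is handed in, with the robot touching nothing.
Of jar0, jar1, jar2, jar3 only 2 to 4 are there at a start; the rules pass over those that are not, and their reading is None.
At some moment in a run one of jar0, jar1, jar2, jar3, nut may be knocked a few centimetres aside while the robot is not near it.
It also fails if it takes over 210 s, if anything falls off the work surface, if the arm or the gripper's body presses on something with over 40 N, if the wrist force passes 120 N, or if a joint passes its speed limit or range.

## Working session

There is one attempt and no reset: what is moved stays moved. The work goes in short steps, Python scripts to look and compute and a tool call to move; the robot and the scene stay as the last step left them, time stands still between calls to the robot, and variables do not carry over. Pictures are saved under pics/ and viewed, at most 14 in all, crops included, and the job is handed in when it is done.

Besides the shell and the picture viewer there is one more tool, called after "Emit:" as name(argument=value, ...) on one line, values as JSON. jog_arm: Moves the arm, as the interface text tells. Its arguments: {"type":"object","properties":{"motion":{"type":"array","items":{"type":"array","items":{"type":"number"}}},"grip":{"type":"number"},"squeeze":{"type":"number"}},"required":["motion"]}

```bash
ls; mkdir -p pics; python3 - <<'E'
from station import monitor,cams
import cv2,json
print(monitor.sense())
for n in("top","side"):
    c=cams.camera(n);cv2.imwrite(f"pics/{n}0.png",cv2.resize(c["pixels"][:,:,::-1],(800,600),interpolation=cv2.INTER_CUBIC))
    print(n,c["fx"],c["fy"],c["cx"],c["cy"],c["R"],c["t"])
    c["pixels"]=0
E
```

```text
pics
{'time': 0.0, 'joints': array([ 1.01840581e+00,  1.24521033e-01,  1.65163126e+00, -3.52432156e-05,
        1.36750039e+00, -8.25665135e-02]), 'joint_vel': array([-0.00025785,  0.00137948,  0.00036027,  0.00152139,  0.00024668,
        0.00031971]), 'tau': array([ 1.15287883e-03, -4.17627704e+01, -3.59922552e+01,  7.73711898e-02,
        4.94234310e-02, -1.81783739e-04]), 'ee_pos': array([293.95940495, 579.02758142, 213.40200662]), 'eef_rot': array([ 2.32753805e-01,  9.72535143e-01, -9.83924997e-04, -3.05148492e-04]), 'force': array([ 0.10872405,  0.35148426, -0.53394575]), 'moment': array([-0.04921092,  0.00600772,  0.02357096]), 'finger_force': 0.0, 'gripper_width': 95.09748101954922}
top 461.71742281657873 461.71742281657873 284.84921416264933 211.51968925843718 [[-0.10306714 -0.9946705  -0.00278693]
 [-0.9696297   0.10109642 -0.22270555]
 [ 0.22180039 -0.02025133 -0.97488177]] [ -22.03273442  572.52985173 1261.24863701]
side 405.67099406473886 405.67099406473886 279.4274641358657 209.4972993310503 [[ 0.98559896 -0.1683965  -0.01540455]
 [-0.10670702 -0.54868739 -0.82918982]
 [ 0.13118038  0.8188924  -0.55875481]] [-540.94056635   78.91141738 1125.50751148]
```

View pics/top0.png

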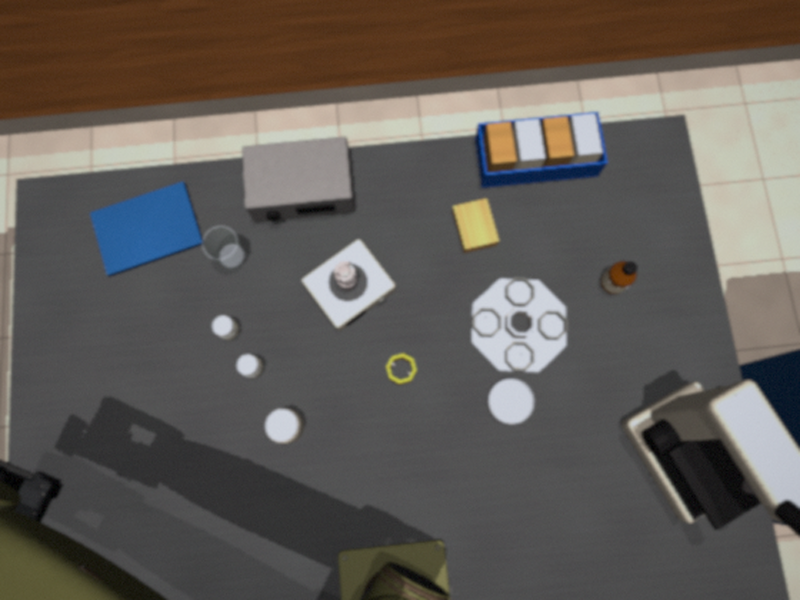

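View pics/side0.png

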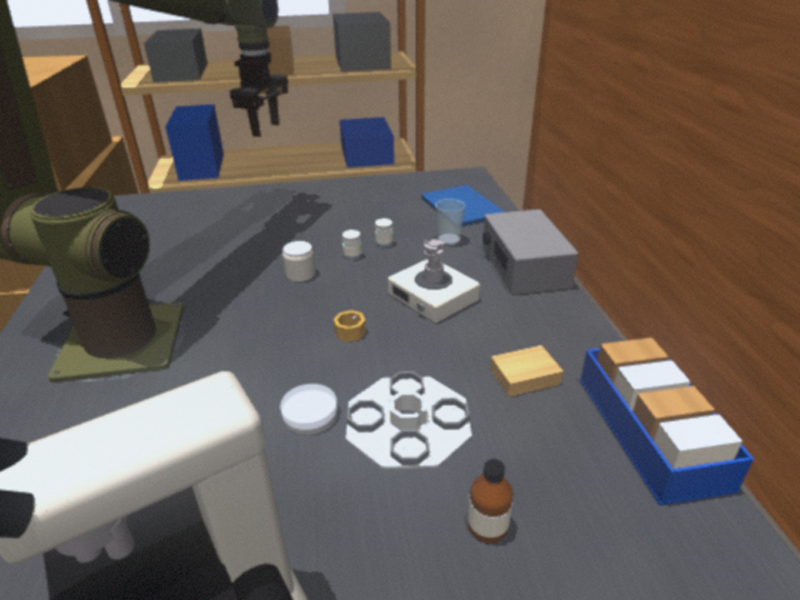

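The top view shows the carousel at display (520,323), nut (401,368), drive (348,283), two jars at (224,327) and (248,365), and the pot at (283,426). Next, enlarged crops.

```bash
cat > h.py <<'E'
import numpy as np,cv2
from station import monitor,cams
from scipy.spatial.transform import Rotation as Ro
def grab(n): return cams.camera(n)
def ray(c,u,v,z):
    R,t=c["R"],c["t"];d=R.T@np.array([(u-c["cx"])/c["fx"],(v-c["cy"])/c["fy"],1]);o=-R.T@t
    return o+d*(z-o[2])/d[2]
def proj(c,X):
    p=c["R"]@np.array(X,float)+c["t"];return np.array([c["fx"]*p[0]/p[2]+c["cx"],c["fy"]*p[1]/p[2]+c["cy"]])
def crop(c,u,v,w,h,s):
    # crop centred w x h native pixels, scale s, tick grid each 10 px
    u0,v0=int(u-w/2),int(v-h/2);im=c["pixels"][v0:v0+h,u0:u0+w,::-1].copy()
    im=cv2.resize(im,None,fx=s,fy=s,interpolation=cv2.INTER_CUBIC)
    for i in range(w):
        if (u0+i)%10==0: cv2.line(im,(i*s,0),(i*s,6),(0,0,255),1);cv2.putText(im,str(u0+i),(i*s,16),0,.35,(0,255,255))
    for i in range(h):
        if (v0+i)%10==0: cv2.line(im,(0,i*s),(6,i*s),(0,0,255),1);cv2.putText(im,str(v0+i),(8,i*s+4),0,.35,(0,255,255))
    return im
def tool():
    s=monitor.sense();return s,Ro.from_quat(s["eef_rot"])
E
python3 - <<'E'
from h import *
t=grab("top");s=grab("side")
a=np.hstack([crop(t,363,227,80,70,5),crop(t,243,198,80,70,5)])
b=np.hstack([crop(s,286,292,100,70,4),crop(s,303,195,100,70,4)])
cv2.imwrite("pics/m1.png",np.vstack([a,b])[:600])
E
```

```text
(no output)
```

View pics/m1.png

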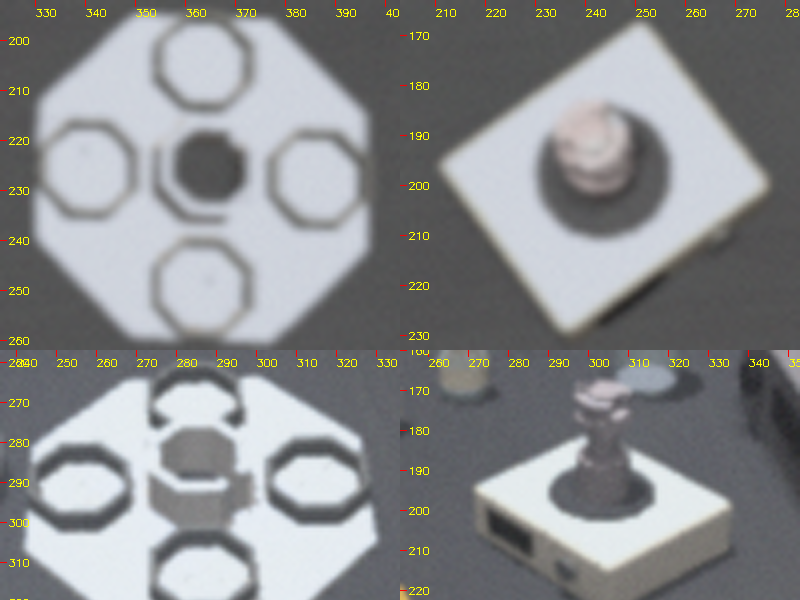

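The carousel keyway points upper right in the top view and right-down in the side view. The drive's key needs a closer look.

```bash
python3 - <<'E'
from h import *
t=grab("top");s=grab("side")
a=np.hstack([crop(t,243,194,40,30,10),crop(s,303,186,40,30,10)])
b=np.hstack([crop(t,363,227,40,30,10),crop(s,286,291,40,30,10)])
m=np.vstack([a,b]);l=cv2.cvtColor(m,cv2.COLOR_BGR2LAB);l[:,:,0]=cv2.createCLAHE(3,(4,4)).apply(l[:,:,0])
cv2.imwrite("pics/m2.png",cv2.cvtColor(l,cv2.COLOR_LAB2BGR))
c=[ray(t,*p,45) for p in[(249+4,167),(275.5,199.5),(235,229),(209.5,196)]]
for i in range(4):print(c[i][:2],np.linalg.norm(c[i]-c[(i+1)%4]))
print(sum(c)/4)
print("spindle top",ray(t,241,188,128))
pk=[ray(t,*p,20)for p in[(337,226),(386,227),(362.5,204.),(362.5,250)]]
for p in pk: print("pocket",p[:2])
print(sum(pk)/4)
E
```

```text
[716.88396894  -1.10686211] 120.68448482363871
[610.43362591 -57.9669478 ] 146.0947908019198
[535.01564551  67.15625601] 125.36002461185097
[641.12532951 133.90856483] 154.81775402040893
[625.86464247  35.49775273  45.        ]
spindle top [631.62167088  33.86087675 128.        ]
pocket [ 517.8132314  -230.44087785]
pocket [ 499.88522279 -373.58527429]
pocket [ 576.183422   -314.54992654]
pocket [ 439.46833836 -295.19023761]
[ 508.33755364 -303.44157907   20.        ]
```

View pics/m2.png

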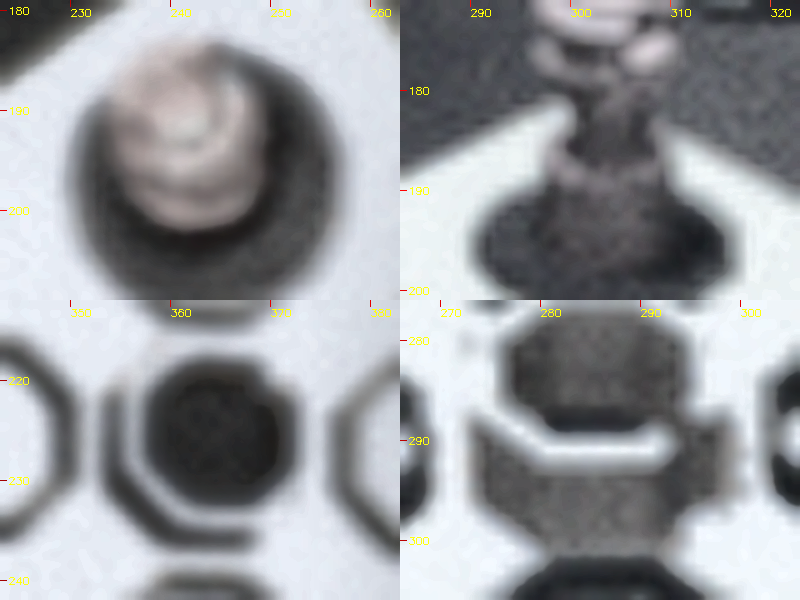

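```bash
cat >> h.py <<'E'
from scipy.optimize import minimize,least_squares
def prism(x,y,a,af,z0,z1,n=8):
    r=af/2/np.cos(np.pi/n);th=a+np.pi/n+np.arange(n)*2*np.pi/n
    return [[x+r*np.cos(q),y+r*np.sin(q),z] for q in th for z in(z0,z1)]
def obs(c,mask,u,v,w):
    m=np.zeros(mask.shape,np.uint8);u,v=int(u),int(v);m[v-w:v+w,u-w:u+w]=mask[v-w:v+w,u-w:u+w]
    n,l,st,_=cv2.connectedComponentsWithStats(m);k=1+np.argmax(st[1:,4])
    return cv2.convexHull(cv2.findContours((l==k).astype(np.uint8),0,1)[0][0])[:,0,:].astype(float)
def fit(views,x0,af,z0,z1,n=8,yaw=True):
    # views: list of (cam,hull). fit hull support function
    D=np.array([[np.cos(q),np.sin(q)] for q in np.arange(0,2*np.pi,np.pi/24)])
    def f(p):
        a=p[2] if yaw else 0;e=[]
        for c,h in views:
            P=np.array([proj(c,q) for q in prism(p[0],p[1],a,af,z0,z1,n)])
            e.append(((P@D.T).max(0)-(h@D.T).max(0)))
        # allow uniform mask dilation per view
        return np.concatenate([v-np.mean(v) for v in e])
    r=least_squares(f,x0 if yaw else x0[:2],x_scale=[10,10,.1][:3 if yaw else 2],diff_step=1e-5);return r.x,np.sqrt(np.mean(r.fun**2))
E
python3 - <<'E'
from h import *
t=grab("top");s=grab("side")
def wm(c,th): return (c["pixels"].min(2)>th).astype(np.uint8)
def ym(c): 
    p=c["pixels"].astype(int);return ((p[:,:,0]-p[:,:,2]>45)&(p[:,:,0]>90)).astype(np.uint8)
ht=obs(t,wm(t,130),363,227,45);hs=obs(s,wm(s,120),286,292,55)
for V in([(t,ht)],[(s,hs)],[(t,ht),(s,hs)]): print("car",fit(V,[508,-303,-.6],196,0,6))
nt=obs(t,ym(t),281,258,18);ns=obs(s,ym(s),244,228,18)
x=ray(t,281,258,16)
for V in([(t,nt)],[(s,ns)],[(t,nt),(s,ns)]): print("nut",fit(V,[x[0],x[1],0.1],57,0,32))
def fd(p):
    ca,sa=np.cos(p[2]),np.sin(p[2]);e=[]
    W=lambda i,j:[p[0]+ca*65*i-sa*75*j,p[1]+sa*65*i+ca*75*j,45]
    for c,(i,j),o in[(t,(1,-1),(252,167.4)),(t,(-1,-1),(276.6,199.6)),(t,(-1,1),(236.4,229.6)),(t,(1,1),(211,196)),(s,(-1,1),(271.8,195)),(s,(1,-1),(335.5,199.3)),(s,(-1,-1),(305,215.5))]:
        e.append(proj(c,W(i,j))-o)
    return np.concatenate(e)
r=least_squares(fd,[626,35,.52],x_scale=[10,10,.1]);print("drive",r.x,r.fun.round(1))
# label swap check using observed order
x,y,a=r.x
for k in(0,1,2,3):
  for c,n in((t,"top"),(s,"side")):
    b=a+k*np.pi/2;print(k,n,[proj(c,[x+q*np.cos(b),y+q*np.sin(b),z]).round(1) for q,z in((20,67),(26.5,67),(26.5,47))])
print("axis",[proj(c,[x,y,z]).round(1) for c in(t,s) for z in(47,79,128.5)])
for j in((224,327),(248,365)):
    u,v=np.array(j)*.7
    ht=obs(t,wm(t,110),u,v,14);print("jar",ray(t,*ht.mean(0),55),ht.min(0),ht.max(0))
E
```

```text
car (array([ 510.68324606, -309.09646928,   -0.6035268 ]), np.float64(1.4519546008577089))
car (array([ 509.45521841, -308.42870461,   -0.93741577]), np.float64(0.3002560601511218))
car (array([ 509.87603974, -308.76275234,   -0.93395001]), np.float64(0.3119105946842759))
nut (array([ 4.42442215e+02, -5.53757911e+01,  9.87379637e-02]), np.float64(0.23512677258995526))
nut (array([ 4.40299286e+02, -5.50312215e+01,  2.60831597e-01]), np.float64(0.45283361357408813))
nut (array([ 4.41317292e+02, -5.52589441e+01,  1.39495147e-01]), np.float64(0.46876073953619973))
drive [6.25608132e+02 3.13717318e+01 5.44221300e-01] [ 0.2 -1.3  1.8  0.1  0.5  0.5  0.1 -0.6 -1.9 -1.8  0.9 -1.9 -0.5 -1.3]
0 top [array([240. , 190.3]), array([238.7, 188.6]), array([239.4, 190.5])]
0 side [array([307.8, 186.6]), array([309.4, 185.8]), array([309.2, 191.6])]
1 top [array([238.4, 199.7]), array([236.6, 201. ]), array([237.3, 202.7])]
1 side [array([298.3, 186.4]), array([296.8, 185.5]), array([296.8, 191.3])]
2 top [array([248.1, 201. ]), array([249.4, 202.8]), array([250. , 204.4])]
2 side [array([298. , 191.3]), array([296.4, 192.1]), array([296.3, 197.9])]
3 top [array([249.6, 191.6]), array([251.4, 190.3]), array([251.9, 192.1])]
3 side [array([307.7, 191.6]), array([309.3, 192.4]), array([309.1, 198.2])]
axis [array([244.6, 197.4]), array([243.7, 194.6]), array([242.1, 189.9]), array([302.8, 194.7]), array([303. , 185.4]), array([303.3, 170.5])]
jar [561.61304436 292.42613445  55.        ] [148. 220.] [163. 236.]
jar [477.29197356 247.10312958  55.        ] [165. 247.] [181. 263.]
```

```bash
cat >> h.py <<'E'
def rect(x,y,a,z0,z1):
    ca,sa=np.cos(a),np.sin(a)
    return [[x+ca*65*i-sa*75*j,y+sa*65*i+ca*75*j,z] for i in(-1,1) for j in(-1,1) for z in(z0,z1)]
E
python3 - <<'E'
from h import *
t=grab("top");s=grab("side")
D=np.array([[np.cos(q),np.sin(q)] for q in np.arange(0,2*np.pi,np.pi/24)])
m=(t["pixels"].min(2)>130).astype(np.uint8);h1=obs(t,m,243,203,45)
m=(s["pixels"].min(2)>165).astype(np.uint8);h2=obs(s,m,303,196,40)
print(h1.min(0),h1.max(0),h2.min(0),h2.max(0))
for V in([(t,h1)],[(s,h2)],[(t,h1),(s,h2)]):
    def f(p):
        e=[]
        for c,h in V:
            P=np.array([proj(c,q) for q in rect(*p,45,45)]);v=(P@D.T).max(0)-(h@D.T).max(0);e.append(v-v.mean())
        return np.concatenate(e)
    r=least_squares(f,[626,33,.54],x_scale=[10,10,.1],diff_step=1e-5);print(r.x,abs(r.fun).max())
x,y,a=r.x
# spindle head: compare with image
im=[]
for c,u,v in((t,243,194),(s,303,183)):
    k=cv2.resize(c["pixels"][int(v)-20:int(v)+20,int(u)-20:int(u)+20,::-1],None,fx=10,fy=10,interpolation=cv2.INTER_CUBIC)
    k=np.uint8(255*(k/255.)**.45)
    for R,z,col in((20,128.5,(0,255,0)),(20,79,(255,0,0)),(20,47,(0,0,255))):
        P=[(proj(c,[x+R*np.cos(q),y+R*np.sin(q),z])-[int(u)-20-.5,int(v)-20-.5])*10 for q in np.arange(0,6.3,.2)]
        cv2.polylines(k,[np.int32(P)],True,col,1)
    im.append(k)
m=im
cv2.imwrite("pics/m3.png",np.hstack(im))
E
```

```text
[211. 168.] [275. 228.] [272. 182.] [334. 214.]
[6.26596047e+02 3.55244539e+01 5.39782634e-01] 1.266273087534146
[6.23953019e+02 2.49125536e+01 5.52774511e-01] 1.5000570217951392
[6.25908198e+02 3.32455889e+01 5.38724858e-01] 2.670545852247619
```

View pics/m3.png

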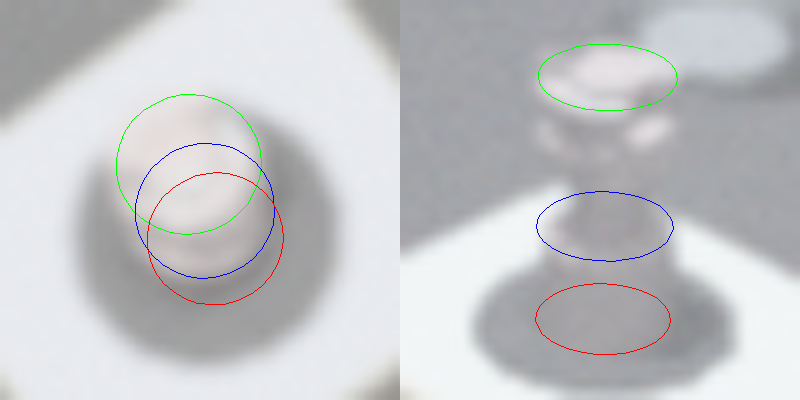

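The fitted outlines put the spindle axis about 0.8 px up-left of the fit, at about (627.3, 35), yaw 30.9°. The key isn't visible, so it must be on the far side (+30.9°). I'll move over the carousel first.

```bash
cat >> h.py <<'E'
def goto(x,y,z,phi):
    s,R=tool();p=s["ee_pos"];f=np.radians(phi)
    yy=np.array([np.cos(f),np.sin(f),0]);zz=np.array([0,0,-1.]);T=Ro.from_matrix(np.c_[np.cross(yy,zz),yy,zz])
    rv=(R.inv()*T).as_rotvec(degrees=True);ys=R.apply([0,1,0])
    print("shift",R.inv().apply(np.array([x,y,z])-p).round(1),"turn",rv.round(1),"| at",p.round(1),"phi",np.degrees(np.arctan2(ys[1],ys[0])).round(1),"j6",np.degrees(s["joints"][5]).round(),"t",round(s["time"],1),"F",s["force"].round(1),"w",round(s["gripper_width"],1))
E
python3 -c "
from h import *
goto(510,-308.8,150,36.5)"
```

```text
shift [-594.5 -694.4   64.7] turn [-0.   0.  26.6] | at [294.3 579.5 214.6] phi 63.1 j6 -5.0 t 0.5 F [-0.1  0.7  0. ] w 95.1
```

Emit:
jog_arm(motion=[[-594.5,-694.4,0,0,0,26.6],[-594.5,-694.4,0,0,0,26.6],[-594.5,-694.4,0,0,0,26.6],[-594.5,-694.4,0,0,0,26.6],[-594.5,-694.4,0,0,0,26.6],[-594.5,-694.4,0,0,0,26.6],[-594.5,-694.4,0,0,0,26.6],[-594.5,-694.4,0,0,0,26.6],[-594.5,-694.4,0,0,0,26.6],[-594.5,-694.4,0,0,0,26.6],[-594.5,-694.4,0,0,0,26.6],[-594.5,-694.4,0,0,0,26.6]], grip=1)

```text
time: 1.7
ee_pos: [436.0, -5.5, 215.2]
eef_rot: [0.45, 0.893, 0.0, 0.001]
force: [1.9, 0.1, 0.5]
gripper_width: 95.2
finger_force: 0.0
```

```bash
python3 -c "
from h import *
goto(510,-308.8,150,36.5)"
```

```text
shift [-287.8 -120.9   65.4] turn [ 0.1  0.1 -0. ] | at [436.   -5.5 215.2] phi 36.5 j6 -44.0 t 1.7 F [1.9 0.1 0.5] w 95.2
```

Emit:
jog_arm(motion=[[-287.8,-120.9,0,0,0,0],[-287.8,-120.9,0,0,0,0],[-287.8,-120.9,0,0,0,0],[-287.8,-120.9,0,0,0,0],[-287.8,-120.9,0,0,0,0],[-287.8,-120.9,0,0,0,0],[-287.8,-120.9,65,0,0,0],[-287.8,-120.9,65,0,0,0],[-287.8,-120.9,65,0,0,0],[-287.8,-120.9,65,0,0,0],[-287.8,-120.9,65,0,0,0]])

```text
time: 2.8
ee_pos: [510.8, -306.4, 152.1]
eef_rot: [0.45, 0.893, -0.0, 0.002]
force: [0.3, 0.3, -0.2]
gripper_width: 95.0
finger_force: 0.0
```

```bash
python3 - <<'E'
from h import *
goto(510,-308.8,12,36.5)
t=grab("top");s=grab("side")
# rest: unobstructed lower-left region, nut close-up
S=cv2.resize(s["pixels"][:,:,::-1],(560,420))
a=np.hstack([crop(t,281,258,40,30,10),crop(s,286,275,100,75,4)])
T=t["pixels"][120:420,0:280,::-1]; S=s["pixels"][70:370,130:430,::-1]
b=np.hstack([T,S]);b=cv2.resize(b,(a.shape[1],int(b.shape[0]*a.shape[1]/b.shape[1])))[:300]
cv2.imwrite("pics/m4.png",np.vstack([a,b]))
E
```

```text
shift [ -1.   -2.3 140.1] turn [0.1 0.2 0.1] | at [ 510.8 -306.4  152.1] phi 36.6 j6 -73.0 t 2.8 F [ 0.3  0.3 -0.2] w 95.0
```

View pics/m4.png

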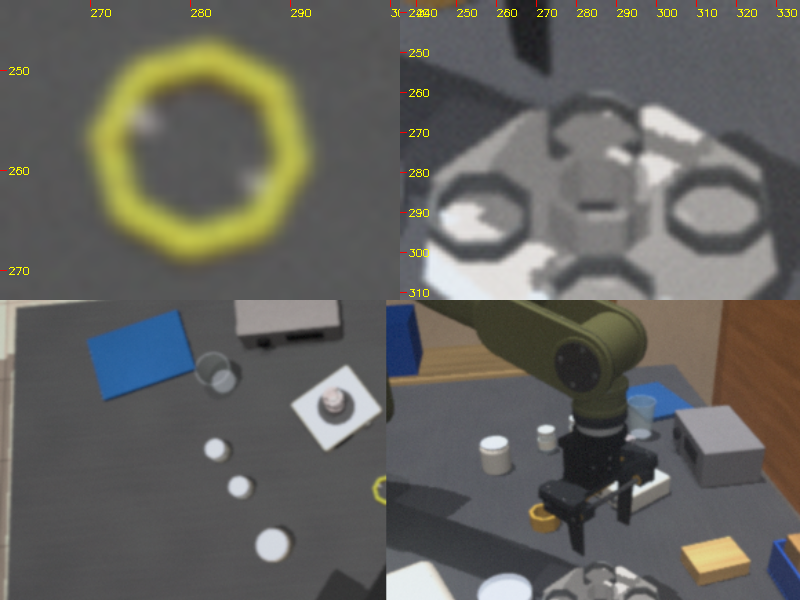

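Only two jars are present. The nut's lugs lie along a world axis of about 52°. Descending on the hub.

Emit:
jog_arm(motion=[[-1,-2.3,50,0,0,0],[-1,-2.3,90,0,0,0],[-1,-2.3,115,0,0,0],[-1,-2.3,130,0,0,0],[-1,-2.3,140,0,0,0],[-1,-2.3,140,0,0,0],[-1,-2.3,140,0,0,0]])

```text
time: 3.6
ee_pos: [509.7, -309.6, 11.3]
eef_rot: [0.45, 0.893, -0.0, 0.001]
force: [-0.1, -0.2, -0.3]
gripper_width: 94.9
finger_force: 0.0
```

Emit:
jog_arm(motion=[[0,0,0,0,0,0],[0,0,0,0,0,0],[0,0,0,0,0,0],[0,0,0,0,0,0],[0,0,0,0,0,0],[0,0,0,0,0,0],[0,0,0,0,0,0],[0,0,0,0,0,0]], grip=0, squeeze=30)

```text
time: 4.4
ee_pos: [508.7, -308.9, 9.8]
eef_rot: [0.45, 0.893, 0.0, 0.0]
force: [0.1, 2.0, 0.7]
gripper_width: 57.7
finger_force: 30.0
```

Emit:
jog_arm(motion=[[0,0,-10,0,0,0],[0,0,-40,0,0,0],[0,0,-80,0,0,0],[0,0,-120,0,0,0],[0,0,-160,0,0,0],[0,0,-190,0,0,0],[0,0,-190,0,0,0],[0,0,-190,0,0,0],[0,0,-190,0,0,0]], squeeze=40)

```text
time: 5.3
ee_pos: [506.8, -307.8, 195.8]
eef_rot: [0.45, 0.893, 0.0, -0.003]
force: [-0.6, 0.8, -6.0]
gripper_width: 57.8
finger_force: 40.0
```

```bash
python3 -c "
from h import *
goto(627.3,35,200,120.9)"
```

```text
shift [204.  300.7  -3.6] turn [  0.2  -0.4 -84.4] | at [ 506.8 -307.8  195.8] phi 36.5 j6 -73.0 t 5.3 F [-0.6  0.8 -6. ] w 57.8
```

Emit:
jog_arm(motion=[[20,30,-4,0,0,-8.5],[40,60,-4,0,0,-17],[60,90,-4,0,0,-25],[80,120,-4,0,0,-34],[100,150,-4,0,0,-42],[120,180,-4,0,0,-51],[140,210,-4,0,0,-59],[160,240,-4,0,0,-67],[180,270,-4,0,0,-76],[200,295,-4,0,0,-84.4],[204,300.7,-4,0,0,-84.4],[204,300.7,-4,0,0,-84.4]])

```text
time: 6.5
ee_pos: [627.7, 35.0, 200.3]
eef_rot: [-0.267, 0.964, 0.001, -0.003]
force: [-0.0, -1.1, -6.3]
gripper_width: 57.8
finger_force: 40.0
```

Emit:
jog_arm(motion=[[0,0,0,0,0,0],[0,0,0,0,0,0],[0,0,0,0,0,0],[0,0,0,0,0,0]])

```text
time: 6.9
ee_pos: [628.9, 33.0, 203.7]
eef_rot: [-0.266, 0.964, -0.0, 0.0]
force: [-0.6, 0.1, -6.0]
gripper_width: 57.5
finger_force: 40.0
```

```bash
python3 - <<'E'
from h import *
goto(627.3,35,165,120.9)
goto(627.3,35,165,120.9)
t=grab("top");s=grab("side")
p=monitor.sense()["ee_pos"]
us=proj(s,[p[0],p[1],p[2]-5]);ut=proj(t,p)
im=np.hstack([crop(t,*ut,100,100,4),crop(s,us[0],us[1]+15,100,100,4)])
cv2.imwrite("pics/m5.png",im)
E
```

```text
shift [ 0.3  2.6 38.7] turn [-0.  -0.  -0.1] | at [628.9  33.  203.7] phi 120.8 j6 -123.0 t 6.9 F [-0.6  0.1 -6. ] w 57.5
shift [ 0.3  2.6 38.7] turn [-0.  -0.  -0.1] | at [628.9  33.  203.7] phi 120.8 j6 -123.0 t 6.9 F [-0.6  0.1 -6. ] w 57.5
```

View pics/m5.png

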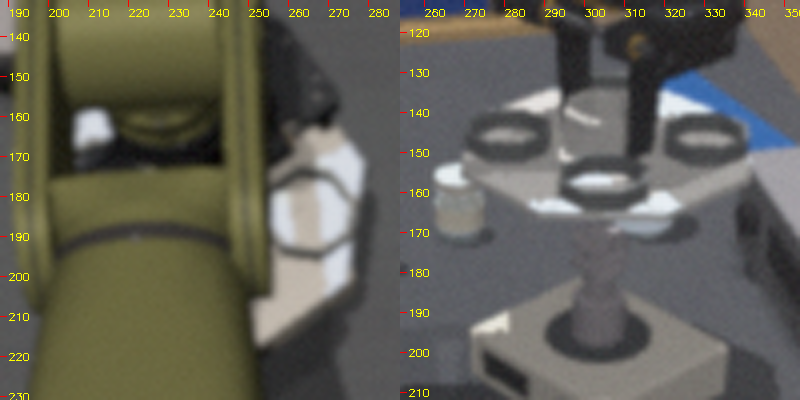

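```bash
python3 - <<'E'
from h import *
s=grab("side")
o=[(280.25,145.5),(330.25,146),(304.25,157)]
def f(p):
    return np.concatenate([proj(s,[p[0]+68*np.cos(a),p[1]+68*np.sin(a),p[3]])-q for a,q in zip(p[2]+np.radians([135,315,225]),o)])
for z in(208,212,216):
    r=least_squares(lambda p:f([p[0],p[1],.53,z]),[628,33]);print(z,r.x,r.fun.round(1))
r=least_squares(lambda p:f([p[0],33,p[1],p[2]]),[628,.53,212],x_scale=[10,.1,10]);print(r.x,r.fun.round(1))
for X in((627,35),(628,35)):print([proj(s,[*X,z]).round(1) for z in(47,79,120)])
g=s["pixels"][172:186,290:322].astype(int).sum(2)
for v in(0,3,6,9,12): print(172+v,g[v])
E
```

```text
208 [628.05758008  25.87852303] [ 0.2 -0.3 -0.2  0.4 -0.  -0. ]
212 [626.16769195  17.85271489] [-0.  -0.3  0.   0.3 -0.   0. ]
216 [624.27815564   9.82874116] [-0.2 -0.4  0.2  0.3 -0.   0.1]
[6.29496604e+02 5.39973999e-01 2.04589441e+02] [ 0.3 -0.2 -0.4  0.2  0.2 -0.1]
[array([303., 194.]), array([303.2, 184.8]), array([303.5, 172.5])]
[array([303.4, 194. ]), array([303.6, 184.7]), array([303.8, 172.4])]
172 [290 291 290 287 284 290 288 280 293 300 295 290 288 296 298 293 282 270
 287 287 277 280 293 279 256 247 246 248 244 235 220 229]
175 [296 298 292 291 287 296 299 289 292 271 259 276 287 280 283 290 287 302
 309 302 299 296 293 300 295 289 299 304 296 297 306 295]
178 [293 297 294 302 292 296 288 268 273 281 285 291 298 292 295 300 298 304
 306 298 291 293 309 303 293 297 292 302 305 290 303 300]
181 [291 304 296 297 294 309 316 313 334 303 269 256 282 301 294 292 292 284
 296 295 299 300 302 305 295 314 297 290 297 296 294 289]
184 [303 329 363 374 386 383 374 357 317 290 262 271 279 290 280 277 259 267
 288 299 306 308 304 305 298 295 299 298 298 300 296 296]
```

Emit:
jog_arm(motion=[[-0.3,2.2,20,0,0,0],[-0.3,2.2,40,0,0,0],[-0.3,2.2,50,0,0,0],[-0.3,2.2,50,0,0,0],[-0.3,2.2,50,0,0,0]])

```text
time: 7.55
ee_pos: [628.5, 35.8, 154.2]
eef_rot: [-0.266, 0.964, -0.0, 0.0]
force: [0.9, 0.1, -5.6]
gripper_width: 57.6
finger_force: 40.0
```

Emit:
jog_arm(motion=[[0,0,0,0,0,0]])

```text
time: 7.65
ee_pos: [629.1, 35.8, 155.3]
eef_rot: [-0.266, 0.964, -0.0, 0.001]
force: [0.8, 0.2, -5.3]
gripper_width: 57.8
finger_force: 40.0
```

Emit:
jog_arm(motion=[[0,0,0,0,0,0]])

```text
time: 7.75
ee_pos: [629.0, 35.9, 155.2]
eef_rot: [-0.266, 0.964, -0.0, 0.001]
force: [1.0, 0.6, -5.3]
gripper_width: 57.6
finger_force: 40.0
```

Emit:
jog_arm(motion=[[0,0,0,0,0,0]])

```text
time: 7.85
ee_pos: [628.7, 35.9, 154.7]
eef_rot: [-0.266, 0.964, -0.0, 0.001]
force: [-0.1, -0.5, -6.1]
gripper_width: 57.7
finger_force: 40.0
```

Emit:
jog_arm(motion=[[1.1,-0.3,3,0,0,0],[1.1,-0.3,6,0,0,0],[1.1,-0.3,9,0,0,0],[1.1,-0.3,12,0,0,0],[1.1,-0.3,14,0,0,0],[1.1,-0.3,16,0,0,0],[1.1,-0.3,18,0,0,0],[1.1,-0.3,18,0,0,0]])

```text
time: 8.65
ee_pos: [627.1, 35.1, 135.3]
eef_rot: [-0.266, 0.964, 0.0, -0.0]
force: [-0.2, 0.2, -4.9]
gripper_width: 57.9
finger_force: 40.0
```

Emit:
jog_arm(motion=[[0,0,2,0,0,0],[0,0,4,0,0,0],[0,0,4,0,0,0]])

```text
time: 8.95
ee_pos: [627.1, 35.1, 131.2]
eef_rot: [-0.266, 0.964, 0.0, -0.0]
force: [-0.9, 0.8, -6.7]
gripper_width: 57.7
finger_force: 40.0
```

Emit:
jog_arm(motion=[[0,0,4,0,0,0],[0,0,8,0,0,0],[0,0,12,0,0,0],[0,0,16,0,0,0],[0,0,20,0,0,0],[0,0,20,0,0,0]])

```text
time: 9.55
ee_pos: [626.7, 35.1, 110.6]
eef_rot: [-0.266, 0.964, 0.0, -0.001]
force: [-0.2, 0.3, -5.5]
gripper_width: 57.9
finger_force: 40.0
```

Emit:
jog_arm(motion=[[0,0,4,0,0,0],[0,0,8,0,0,0],[0,0,12,0,0,0],[0,0,16,0,0,0],[0,0,20,0,0,0],[0,0,20,0,0,0]])

```text
time: 10.15
ee_pos: [626.7, 35.1, 90.6]
eef_rot: [-0.266, 0.964, 0.0, -0.001]
force: [-0.4, -0.9, -6.4]
gripper_width: 57.9
finger_force: 40.0
```

Emit:
jog_arm(motion=[[0,0,2,0,0,0],[0,0,4,0,0,0],[0,0,6,0,0,0],[0,0,6,0,0,0]])

```text
time: 10.55
ee_pos: [627.1, 35.1, 85.3]
eef_rot: [-0.266, 0.964, 0.0, -0.0]
force: [-0.7, 0.3, -5.6]
gripper_width: 57.5
finger_force: 40.0
```

Emit:
jog_arm(motion=[[0,0,2,0,0,0],[0,0,4,0,0,0],[0,0,6,0,0,0],[0,0,8,0,0,0],[0,0,10,0,0,0],[0,0,12,0,0,0],[0,0,12,0,0,0]])

```text
time: 11.25
ee_pos: [627.1, 35.1, 73.2]
eef_rot: [-0.266, 0.964, 0.0, -0.0]
force: [0.7, -0.2, -5.7]
gripper_width: 57.6
finger_force: 40.0
```

Emit:
jog_arm(motion=[[0,0,3,0,0,0],[0,0,6,0,0,0],[0,0,9,0,0,0],[0,0,11,0,0,0],[0,0,13,0,0,0],[0,0,13,0,0,0]])

```text
time: 11.85
ee_pos: [627.1, 35.0, 60.1]
eef_rot: [-0.266, 0.964, 0.0, -0.0]
force: [-0.6, 0.9, -6.3]
gripper_width: 57.5
finger_force: 40.0
```

Emit:
jog_arm(motion=[[0,0,1,0,0,0],[0,0,1.5,0,0,0]])

```text
time: 12.05
ee_pos: [627.3, 35.2, 59.2]
eef_rot: [-0.266, 0.964, 0.0, -0.0]
force: [-1.2, 0.8, -5.5]
gripper_width: 57.9
finger_force: 40.0
```

Emit:
jog_arm(motion=[[0,0,0,0,0,0],[0,0,0,0,0,0],[0,0,0,0,0,0],[0,0,0,0,0,0],[0,0,-20,0,0,0],[0,0,-60,0,0,0],[0,0,-110,0,0,0],[0,0,-160,0,0,0],[0,0,-160,0,0,0]], grip=0.95)

```text
time: 12.95
ee_pos: [632.2, 34.9, 230.2]
eef_rot: [-0.266, 0.964, -0.003, 0.008]
force: [0.9, 0.6, 1.0]
gripper_width: 90.5
finger_force: 0.0
```

```bash
python3 - <<'E'
from h import *
goto(441.3,-55.2,150,142-90)
t=grab("top");s=grab("side")
us=proj(s,[627,35,70]);ut=proj(t,[441,-55,16])
cv2.imwrite("pics/m6.png",np.hstack([crop(t,*ut,60,70,6),crop(s,*us,100,105,4)]) )
def ym(c): 
    p=c["pixels"].astype(int);return ((p[:,:,0]-p[:,:,2]>45)&(p[:,:,0]>90)).astype(np.uint8)
E
```

```text
shift [211.2  21.4  76.9] turn [ 0.   1.1 68.9] | at [632.2  34.9 230.2] phi 120.9 j6 -123.0 t 12.9 F [0.9 0.6 1. ] w 90.5
```

View pics/m6.png

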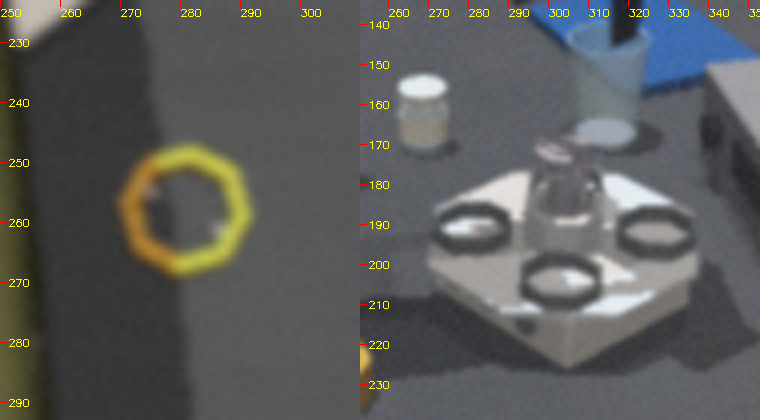

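```bash
python3 - <<'E'
from h import *
s=grab("side")
us=proj(s,[627,35,70]);u0,v0=int(us[0]-50),int(us[1]-52.5);print(u0,v0)
o=[(x/4+u0-.5-90,y/4+v0-.5) for x,y in((471,229),(655,232),(562,281))];print(o)
for z in(60,80):
  print(z,[proj(s,[627.2+68*np.cos(a),35+68*np.sin(a),z]).round(1) for a in np.radians([165.9,345.9,255.9])])
goto(441.3,-55.2,150,52)
E
```

```text
253 134
[(280.25, 190.75), (326.25, 191.5), (303.0, 203.75)]
60 [array([280.3, 189.7]), array([326.2, 190.9]), array([302.5, 202.8])]
80 [array([280.2, 183.9]), array([326.6, 185.1]), array([302.6, 196.8])]
shift [206.   18.1  69.2] turn [-0.   0.  68.9] | at [627.3  35.  219.3] phi 120.9 j6 -123.0 t 13.1 F [-0.4 -0.3 -1.2] w 90.4
```

Carousel is home: the pocket rings match the z=47 seating to within 1 px. Now the nut.

Emit:
jog_arm(motion=[[40,4,0,0,0,8.5],[80,8,0,0,0,17],[120,12,0,0,0,25.5],[160,16,0,0,0,34],[200,18,0,0,0,42],[206,18.1,20,0,0,51],[206,18.1,40,0,0,59],[206,18.1,69,0,0,68],[206,18.1,69,0,0,69.4],[206,18.1,69,0,0,69.4],[206,18.1,69,0,0,69.4],[206,18.1,69,0,0,69.4]], grip=0.85)

```text
time: 14.3
ee_pos: [441.4, -55.1, 150.1]
eef_rot: [0.33, 0.944, -0.0, -0.0]
force: [0.3, -0.0, 0.7]
gripper_width: 80.7
finger_force: 0.0
```

Emit:
jog_arm(motion=[[0,0,0,0,0,0],[0,0,0,0,0,0]])

```text
time: 14.5
ee_pos: [441.5, -55.2, 150.6]
eef_rot: [0.33, 0.944, 0.0, 0.0]
force: [0.3, -0.0, 0.3]
gripper_width: 80.4
finger_force: 0.0
```

```bash
python3 -c "
from h import *
goto(441.6,-55.3,5,51.5)"
```

```text
shift [-0.000e+00 -1.000e-01  1.456e+02] turn [ 0.  0. -0.] | at [441.5 -55.2 150.6] phi 51.5 j6 -66.0 t 14.5 F [ 0.3 -0.   0.3] w 80.4
```

Emit:
jog_arm(motion=[[0,0,40,0,0,0],[0,0,80,0,0,0],[0,0,110,0,0,0],[0,0,130,0,0,0],[0,0,140,0,0,0],[0,0,145,0,0,0],[0,0,145,0,0,0],[0,0,145,0,0,0]])

```text
time: 15.3
ee_pos: [442.4, -55.4, 6.4]
eef_rot: [0.33, 0.944, 0.0, 0.001]
force: [-0.6, 0.2, 0.9]
gripper_width: 80.8
finger_force: 0.0
```

Emit:
jog_arm(motion=[[0,0,0,0,0,0],[0,0,0,0,0,0],[0,0,0,0,0,0],[0,0,0,0,0,0],[0,0,0,0,0,0],[0,0,0,0,0,0],[0,0,0,0,0,0]], grip=0, squeeze=25)

```text
time: 16.0
ee_pos: [441.4, -55.3, 5.6]
eef_rot: [0.33, 0.944, -0.0, 0.0]
force: [-2.5, -1.3, 5.6]
gripper_width: 57.6
finger_force: 24.8
```

Emit:
jog_arm(motion=[[0,0,-20,0,0,0],[0,0,-60,0,0,0],[0,0,-100,0,0,0],[0,0,-150,0,0,0],[0,0,-190,0,0,0],[0,0,-190,0,0,0],[0,0,-190,0,0,0]])

```text
time: 16.7
ee_pos: [441.3, -54.9, 195.0]
eef_rot: [0.33, 0.944, 0.0, 0.0]
force: [-0.1, 0.8, -3.7]
gripper_width: 57.4
finger_force: 24.8
```

```bash
python3 -c "
from h import *
goto(627.3,35,190,81)"
```

```text
shift [-89.5 186.2   5.1] turn [  0.    0.  -29.5] | at [441.3 -54.9 195. ] phi 51.5 j6 -66.0 t 16.7 F [-0.1  0.8 -3.7] w 57.4
```

Emit:
jog_arm(motion=[[-20,42,0,0,0,-8],[-40,84,0,0,0,-16],[-60,126,0,0,0,-24],[-80,165,0,0,0,-29.5],[-89.5,186.2,0,0,0,-29.5],[-89.5,186.2,10,0,0,-29.5],[-89.5,186.2,20,0,0,-29.5],[-89.5,186.2,20,0,0,-29.5],[-89.5,186.2,20,0,0,-29.5],[-89.5,186.2,20,0,0,-29.5]])

```text
time: 17.7
ee_pos: [626.7, 34.4, 175.3]
eef_rot: [0.079, 0.997, 0.0, 0.0]
force: [0.4, -0.4, -4.1]
gripper_width: 57.4
finger_force: 24.8
```

```bash
python3 - <<'E'
from h import *
t=grab("top");s=grab("side")
goto(627.3,35,142,81)
us=proj(s,[627,35,140])
cv2.imwrite("pics/m7.png",crop(s,us[0],us[1],50,50,12))
def ym(c): 
    p=c["pixels"].astype(int);return ((p[:,:,0]-p[:,:,2]>40)&(p[:,:,0]>80)).astype(np.uint8)
p=monitor.sense()["ee_pos"];u=proj(s,[p[0],p[1],p[2]+10]);h=obs(s,ym(s),*u,16);print(u,h.min(0),h.max(0))
a=np.radians(81-90)
P=np.array([proj(s,q) for q in prism(p[0],p[1],a,57,p[2]-5.5,p[2]+26.5)]);print(P.min(0),P.max(0))
E
```

```text
shift [ 0.1  0.5 34.1] turn [ 0.   0.1 -0. ] | at [627.3  34.5 176.1] phi 81.0 j6 -83.0 t 17.8 F [-0.1  0.4 -2.1] w 57.6
[304.01616661 151.71707614] [293. 144.] [300. 161.]
[293.60899863 141.88856154] [314.77952799 161.47447132]
```

View pics/m7.png

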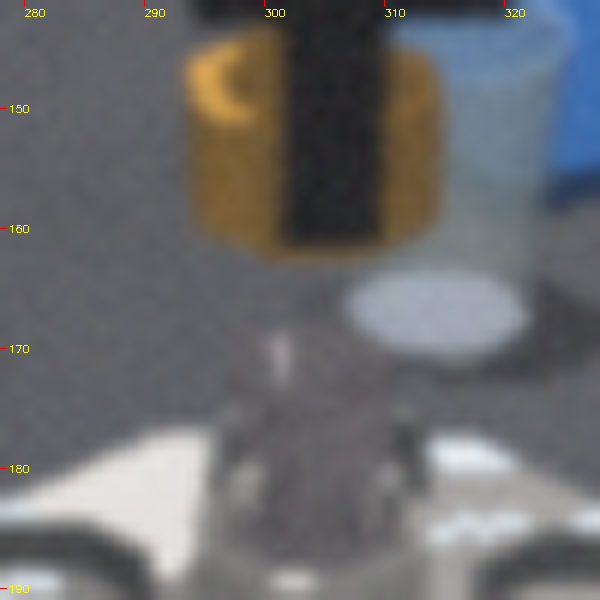

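Emit:
jog_arm(motion=[[0.1,0.5,10,0,0,0],[0.1,0.5,20,0,0,0],[0.1,0.5,28,0,0,0],[0.1,0.5,34,0,0,0],[0.1,0.5,38,0,0,0],[0.1,0.5,42,0,0,0],[0.1,0.5,42,0,0,0]])

```text
time: 18.5
ee_pos: [626.9, 35.4, 132.4]
eef_rot: [0.079, 0.997, -0.0, -0.001]
force: [-0.3, -0.1, -2.2]
gripper_width: 57.2
finger_force: 24.8
```

Emit:
jog_arm(motion=[[0,0,3,0,0,0],[0,0,6,0,0,0],[0,0,9,0,0,0],[0,0,12,0,0,0],[0,0,14,0,0,0],[0,0,14,0,0,0]])

```text
time: 19.1
ee_pos: [626.9, 35.4, 118.6]
eef_rot: [0.079, 0.997, -0.0, -0.0]
force: [0.1, -0.2, -3.2]
gripper_width: 57.5
finger_force: 24.8
```

Now lower to contact with the crown (expected TCP ≈ 112.5).

Emit:
jog_arm(motion=[[0,0,1.5,0,0,0],[0,0,3,0,0,0],[0,0,4.5,0,0,0],[0,0,6,0,0,0],[0,0,7,0,0,0],[0,0,7,0,0,0]])

```text
time: 19.7
ee_pos: [627.3, 35.3, 112.5]
eef_rot: [0.079, 0.997, -0.0, 0.0]
force: [-1.0, -1.0, -1.3]
gripper_width: 57.8
finger_force: 24.8
```

Emit:
jog_arm(motion=[[0,0,0.7,0,0,0],[0,0,1.4,0,0,0],[0,0,1.4,0,0,0]])

```text
time: 20.0
ee_pos: [627.4, 35.4, 112.2]
eef_rot: [0.079, 0.997, -0.0, 0.0]
force: [-4.8, 0.3, 5.1]
gripper_width: 57.5
finger_force: 24.8
```

Emit:
jog_arm(motion=[[0,0,0,0,0,-5],[0,0,0,0,0,-10],[0,0,0,0,0,-15],[0,0,0,0,0,-20],[0,0,0,0,0,-25],[0,0,0,0,0,-30],[0,0,0,0,0,-30]])

```text
time: 20.7
ee_pos: [627.2, 35.3, 110.2]
eef_rot: [-0.182, 0.983, 0.0, -0.0]
force: [-0.1, 0.3, -2.3]
gripper_width: 57.4
finger_force: 24.8
```

Emit:
jog_arm(motion=[[0,0,0,0,0,-4],[0,0,0,0,0,-8],[0,0,0,0,0,-10],[0,0,0,0,0,-10]])

```text
time: 21.1
ee_pos: [627.1, 35.3, 110.4]
eef_rot: [-0.266, 0.964, 0.0, -0.0]
force: [0.5, 0.3, -2.8]
gripper_width: 57.6
finger_force: 24.8
```

```bash
python3 -c "
from h import *
print(monitor.sense()['moment'])
goto(627.3,35.2,112,121)"
```

```text
[ 0.06288223  0.02376893 -0.02491637]
shift [-0.1 -0.2 -1.6] turn [ 0.  -0.  -0.1] | at [627.1  35.3 110.4] phi 120.9 j6 -123.0 t 21.1 F [ 0.5  0.3 -2.8] w 57.6
```

Over the gaps now: z fell and the force vanished. Lowering into the start.

Emit:
jog_arm(motion=[[0,0,1.5,0,0,0],[0,0,3,0,0,0],[0,0,4.5,0,0,0],[0,0,6,0,0,0],[0,0,7,0,0,0],[0,0,7,0,0,0]])

```text
time: 21.7
ee_pos: [627.1, 35.3, 103.5]
eef_rot: [-0.267, 0.964, 0.0, -0.0]
force: [0.3, 0.4, -1.9]
gripper_width: 57.5
finger_force: 24.8
```

Emit:
jog_arm(motion=[[0,0,0.5,0,0,0],[0,0,0.5,0,0,0],[0,0,0.5,0,0,0],[0,0,0.5,0,0,0]], grip=0.7)

```text
time: 22.1
ee_pos: [627.6, 35.3, 103.8]
eef_rot: [-0.267, 0.964, -0.0, 0.0]
force: [-0.3, -0.3, 0.1]
gripper_width: 66.4
finger_force: 0.0
```

Emit:
jog_arm(motion=[[0,0,0,0,0,0],[0,0,0,0,0,0],[0,0,0,0,0,0],[0,0,0,0,0,0],[0,0,0,0,0,0]], grip=0, squeeze=25)

```text
time: 22.6
ee_pos: [627.3, 35.3, 103.4]
eef_rot: [-0.267, 0.964, -0.0, 0.0]
force: [-0.0, -0.1, 1.1]
gripper_width: 57.5
finger_force: 24.8
```

```bash
python3 -c "
from h import *
print(monitor.sense()['moment'])
goto(627.3,35.2,112,121)"
```

```text
[ 0.02073861  0.04881828 -0.03623686]
shift [ 0.1 -0.1 -8.6] turn [-0.  0. -0.] | at [627.3  35.3 103.4] phi 121.0 j6 -123.0 t 22.6 F [-0.  -0.1  1.1] w 57.5
```

Emit:
jog_arm(motion=[[0,0,0.3,0,0,5],[0,0,0.6,0,0,10],[0,0,0.9,0,0,15],[0,0,1.2,0,0,20],[0,0,1.5,0,0,25],[0,0,1.8,0,0,30],[0,0,2.1,0,0,35],[0,0,2.4,0,0,40],[0,0,2.4,0,0,40]])

```text
time: 23.5
ee_pos: [627.4, 35.3, 100.9]
eef_rot: [0.079, 0.997, 0.0, 0.0]
force: [0.0, -0.5, 1.4]
gripper_width: 57.4
finger_force: 24.8
```

```bash
python3 -c "
from h import *
print(monitor.sense()['moment'])
goto(627.3,35.2,112,81)"
```

```text
[-0.05573846  0.0143775   0.00287986]
shift [  0.   -0.2 -11.1] turn [ 0.  0. -0.] | at [627.4  35.3 100.9] phi 81.0 j6 -83.0 t 23.5 F [ 0.  -0.5  1.4] w 57.4
```

Smooth. Continue the helix.

Emit:
jog_arm(motion=[[0,0,0.5,0,0,8],[0,0,1.0,0,0,16],[0,0,1.5,0,0,24],[0,0,2.0,0,0,32],[0,0,2.4,0,0,40],[0,0,2.9,0,0,48],[0,0,3.4,0,0,56],[0,0,3.9,0,0,64],[0,0,4.4,0,0,72],[0,0,4.9,0,0,80],[0,0,4.9,0,0,80]])

```text
time: 24.6
ee_pos: [627.2, 35.4, 96.0]
eef_rot: [0.7, 0.714, 0.0, -0.0]
force: [0.2, -0.2, 1.0]
gripper_width: 57.5
finger_force: 24.8
```

Emit:
jog_arm(motion=[[0,0,0.5,0,0,8],[0,0,1.0,0,0,16],[0,0,1.5,0,0,24],[0,0,2.0,0,0,32],[0,0,2.4,0,0,40],[0,0,2.9,0,0,48],[0,0,3.4,0,0,56],[0,0,3.7,0,0,60],[0,0,3.7,0,0,60]])

```text
time: 25.5
ee_pos: [626.2, 35.0, 92.2]
eef_rot: [0.963, 0.269, -0.001, 0.0]
force: [-4.8, -2.4, 3.9]
gripper_width: 57.2
finger_force: 24.8
```

```bash
python3 -c "
from h import *
print(monitor.sense()['moment'])
goto(627.3,35.2,112,-59)"
```

```text
[-0.46237217  0.93455076 -0.12549055]
shift [  1.    0.3 -19.8] turn [-0.   0.2  0.2] | at [626.2  35.   92.2] phi -58.8 j6 57.0 t 25.5 F [-4.8 -2.4  3.9] w 57.2
```

Emit:
jog_arm(motion=[[0,0,0.4,0,0,5],[0,0,0.7,0,0,10],[0,0,1.0,0,0,15],[0,0,1.3,0,0,20],[0,0,1.6,0,0,25],[0,0,1.9,0,0,30],[0,0,1.9,0,0,30]])

```text
time: 26.2
ee_pos: [625.9, 35.0, 90.4]
eef_rot: [1.0, 0.01, -0.002, 0.0]
force: [-6.5, -1.3, 4.4]
gripper_width: 57.2
finger_force: 24.8
```

```bash
python3 - <<'E'
from h import *
print(monitor.sense()['moment'])
goto(627.3,35.2,112,-89)
s=grab("side");us=proj(s,[627,35,95])
cv2.imwrite("pics/m8.png",crop(s,us[0],us[1],50,50,12))
E
```

```text
[-0.42948575  1.20073936 -0.11487147]
shift [  1.3  -0.1 -21.6] turn [0.  0.2 0.2] | at [625.9  35.   90.4] phi -88.8 j6 87.0 t 26.2 F [-6.5 -1.3  4.4] w 57.2
```

View pics/m8.png

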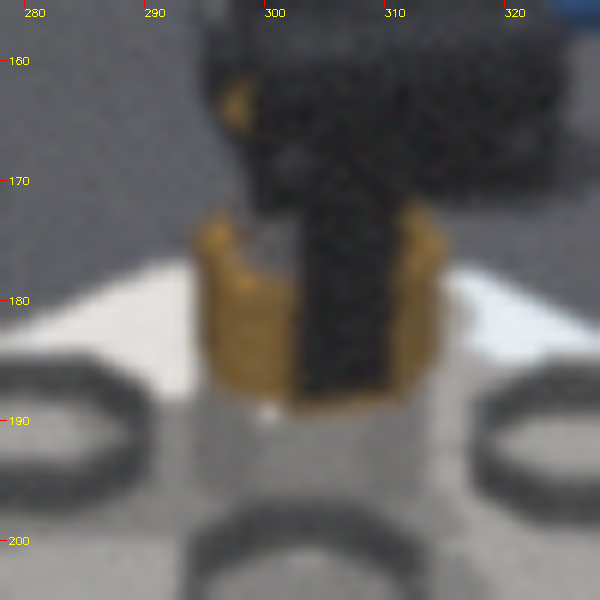

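Emit:
jog_arm(motion=[[0,0,0.3,0,0,4],[0,0,0.6,0,0,8],[0,0,0.8,0,0,12],[0,0,1.0,0,0,16],[0,0,1.0,0,0,16]])

```text
time: 26.75
ee_pos: [625.9, 35.5, 90.0]
eef_rot: [0.992, -0.129, -0.002, 0.0]
force: [-8.0, -0.8, 7.0]
gripper_width: 57.5
finger_force: 24.9
```

```bash
python3 - <<'E'
from h import *
print(monitor.sense()['moment'])
goto(627.3,35.2,112,-105)
E
```

```text
[-0.02968397  1.45486232 -0.1221871 ]
shift [  1.3  -0.  -22.1] turn [0.  0.2 0.2] | at [625.9  35.5  90. ] phi -104.8 j6 103.0 t 26.8 F [-8.  -0.8  7. ] w 57.5
```

Emit:
jog_arm(motion=[[0,0,0.2,0,0,4],[0,0,0.4,0,0,8],[0,0,0.5,0,0,12],[0,0,0.5,0,0,12]])

```text
time: 27.15
ee_pos: [626.2, 36.4, 89.9]
eef_rot: [0.973, -0.232, -0.002, -0.001]
force: [-7.7, 2.4, 8.5]
gripper_width: 57.5
finger_force: 24.9
```

```bash
python3 - <<'E'
from h import *
print(monitor.sense()['moment'])
goto(627.3,35.2,112,-117)
E
```

```text
[ 0.50881623  1.4465028  -0.01281041]
shift [  1.5   0.6 -22.1] turn [-0.   0.2  0.2] | at [626.2  36.4  89.9] phi -116.8 j6 115.0 t 27.1 F [-7.7  2.4  8.5] w 57.5
```

Emit:
jog_arm(motion=[[0,0,0,0,0,0],[0,0,0,0,0,0],[0,0,0,0,0,0],[0,0,-20,0,0,0],[0,0,-60,0,0,0],[0,0,-110,0,0,0],[0,0,-150,0,0,0],[0,0,-150,0,0,0],[0,0,-150,0,0,0]], grip=0.8)

```text
time: 28.05
ee_pos: [628.0, 35.3, 240.3]
eef_rot: [0.972, -0.233, 0.001, -0.0]
force: [-0.5, 1.3, -1.3]
gripper_width: 75.9
finger_force: 0.0
```

```bash
python3 - <<'E'
from h import *
goto(627.3,35.2,112,-117)
s=grab("side");t=grab("top");us=proj(s,[627.3,35,95])
def ym(c): 
    p=c["pixels"].astype(int);return ((p[:,:,0]-p[:,:,2]>40)&(p[:,:,0]>80)).astype(np.uint8)
h=obs(s,ym(s),*us,16);print(h.min(0),h.max(0))
for z in(83,85,87,97):
    P=np.array([proj(s,q) for q in prism(627.3,35,0.1,57,z,z+32)]);print(z,P.min(0).round(1),P.max(0).round(1))
cv2.imwrite("pics/m9.png",np.hstack([crop(s,us[0],us[1],50,50,8),crop(t,150+40,240,100,100,4)]))
def wm(c,th): return (c["pixels"].min(2)>th).astype(np.uint8)
for j in((224,327),(248,365)):
    u,v=np.array(j)*.7
    ht=obs(t,wm(t,140),u,v,14);print("jar",ray(t,*(ht.min(0)+ht.max(0))/2,57),ht.min(0),ht.max(0))
for j in((384,230),(352,243)):
    u,v=np.array(j)*.7
    ht=obs(s,wm(s,150),u,v,14);print("jar side",ray(s,*(ht.min(0)+ht.max(0))/2,57),ht.min(0),ht.max(0))
E
```

```text
shift [ -0.9   0.6 128.3] turn [-0.1 -0.2  0. ] | at [628.   35.3 240.3] phi -117.0 j6 115.0 t 28.1 F [-0.5  1.3 -1.3] w 75.9
[295. 172.] [314. 189.]
83 [292.9 168.9] [314.2 189. ]
85 [292.9 168.3] [314.3 188.4]
87 [292.9 167.7] [314.3 187.8]
97 [292.9 164.7] [314.4 184.8]
jar [559.29547198 294.01771815  57.        ] [148. 221.] [162. 235.]
jar [476.34735311 247.89786892  57.        ] [165. 248.] [180. 262.]
jar side [560.77930659 289.23451998  57.        ] [263. 153.] [274. 158.]
jar side [476.1521004  241.87892099  57.        ] [240. 161.] [251. 167.]
```

View pics/m9.png

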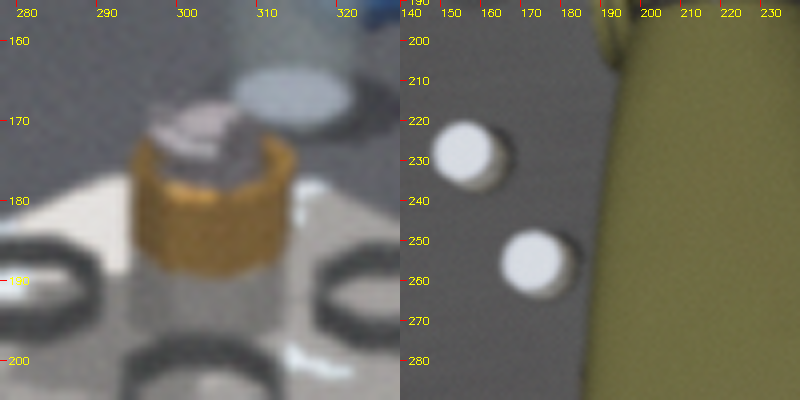

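Emit:
jog_arm(motion=[[-0.9,0.6,50,0,0,0],[-0.9,0.6,90,0,0,0],[-0.9,0.6,125,0,0,0],[-0.9,0.6,140,0,0,0],[-0.9,0.6,149,0,0,0],[-0.9,0.6,149,0,0,0]])

```text
time: 28.75
ee_pos: [625.6, 35.2, 88.7]
eef_rot: [0.972, -0.234, -0.001, 0.0]
force: [0.3, 0.1, 0.2]
gripper_width: 75.9
finger_force: 0.0
```

Emit:
jog_arm(motion=[[0,0,0,0,0,0],[0,0,0,0,0,0],[0,0,0,0,0,0],[0,0,0,0,0,0],[0,0,0,0,0,0]], grip=0)

```text
time: 29.25
ee_pos: [627.5, 35.3, 91.8]
eef_rot: [0.972, -0.234, 0.002, -0.0]
force: [-0.4, 0.7, 6.4]
gripper_width: 57.4
finger_force: 24.6
```

Emit:
jog_arm(motion=[[0,0,0.2,0,0,4],[0,0,0.4,0,0,8],[0,0,0.6,0,0,12],[0,0,0.6,0,0,12]])

```text
time: 29.65
ee_pos: [627.5, 35.1, 91.9]
eef_rot: [0.942, -0.335, 0.002, -0.0]
force: [-0.5, -0.2, 9.0]
gripper_width: 57.7
finger_force: 24.5
```

```bash
python3 - <<'E'
from h import *
print(monitor.sense()['moment'])
goto(627.3,35.2,112,-129)
E
```

```text
[ 0.02744126  0.41446782 -0.17001633]
shift [ -0.2   0.  -20.1] turn [-0.1 -0.2 -0.1] | at [627.5  35.1  91.9] phi -129.1 j6 127.0 t 29.6 F [-0.5 -0.2  9. ] w 57.7
```

Emit:
jog_arm(motion=[[0,0,0,0,0,0],[0,0,0,0,0,0],[0,0,0,0,0,0],[0,0,-20,0,0,0],[0,0,-60,0,0,0],[0,0,-100,0,0,0],[0,0,-120,0,0,0],[0,0,-120,0,0,0],[0,0,-120,0,0,0],[0,0,-120,0,0,0]], grip=0.85, squeeze=8)

```text
time: 30.65
ee_pos: [624.8, 35.2, 206.3]
eef_rot: [0.943, -0.334, -0.002, 0.001]
force: [0.4, 0.2, -1.2]
gripper_width: 81.2
finger_force: 0.0
```

```bash
python3 - <<'E'
from h import *
goto(476.5,246.5,150,-104.1)
t=grab("top");s=grab("side")
def wm(c,th): return (c["pixels"].min(2)>th).astype(np.uint8)
for j in((224,327),(248,365)):
    u,v=np.array(j)*.7
    ht=obs(t,wm(t,150),u,v,14);print("jar",ray(t,*(ht.min(0)+ht.max(0))/2,60),ht.min(0),ht.max(0))
for X in((560,292.5),(476.5,246.5)):
    for c in(t,s):
        P=np.array([proj(c,q) for q in prism(*X,0,42,60,60,24)]);print(P.min(0).round(1),P.max(0).round(1))
E
```

```text
shift [-248.  -71.   57.] turn [  0.1   0.2 -24.9] | at [624.8  35.2 206.3] phi -129.0 j6 127.0 t 30.6 F [ 0.4  0.2 -1.2] w 81.2
jar [558.48679988 291.79035177  60.        ] [149. 221.] [162. 235.]
jar [475.73230515 245.79585319  60.        ] [166. 248.] [180. 262.]
[147.8 220.3] [162.6 234.8]
[262.  151.6] [274.2 157.1]
[165.3 247.3] [180.2 262.3]
[239.1 159.7] [251.7 165.5]
```

Emit:
jog_arm(motion=[[-40,-11,0,0,0,-5],[-80,-23,0,0,0,-10],[-120,-34,0,0,0,-15],[-160,-46,0,0,0,-20],[-200,-57,0,0,0,-24.9],[-235,-68,0,0,0,-24.9],[-247.5,-71.5,20,0,0,-24.9],[-247.5,-71.5,57,0,0,-24.9],[-247.5,-71.5,57,0,0,-24.9],[-247.5,-71.5,57,0,0,-24.9],[-247.5,-71.5,57,0,0,-24.9]])

```text
time: 31.85
ee_pos: [479.9, 246.5, 153.7]
eef_rot: [0.992, -0.123, 0.001, -0.0]
force: [0.5, -0.0, 0.5]
gripper_width: 80.9
finger_force: 0.0
```

```bash
python3 - <<'E'
from h import *
goto(476,245.5,25,-104.1)
s=grab("side");t=grab("top")
def wm(c,th): return (c["pixels"].min(2)>th).astype(np.uint8)
for j in((384,230),(352,243)):
    u,v=np.array(j)*.7
    ht=obs(s,wm(s,150),u,v,14);print("jar side",ht.min(0),ht.max(0))
u,v=224*.7,327*.7;ht=obs(t,wm(t,150),u,v,14);print("jarA top",ht.min(0),ht.max(0))
E
```

```text
shift [ -3.7   2.1 128.7] turn [-0.1 -0.1 -0.1] | at [479.9 246.5 153.7] phi -104.2 j6 126.0 t 31.9 F [ 0.5 -0.   0.5] w 80.9
jar side [264. 153.] [274. 157.]
jar side [241. 161.] [246. 162.]Traceback (most recent call last):
  File "<stdin>", line 8, in <module>
  File "h.py", line 27, in obs
    n,l,st,_=cv2.connectedComponentsWithStats(m);k=1+np.argmax(st[1:,4])
                                                     ~~~~~~~~~^^^^^^^^^^
    return _wrapfunc(a, 'argmax', axis=axis, out=out, **kwds)
    return bound(*args, **kwds)
ValueError: attempt to get argmax of an empty sequence
```

Emit:
jog_arm(motion=[[-3.7,2.1,30,0,0,0],[-3.7,2.1,60,0,0,0],[-3.7,2.1,90,0,0,0],[-3.7,2.1,110,0,0,0],[-3.7,2.1,122,0,0,0],[-3.7,2.1,128.7,0,0,0],[-3.7,2.1,128.7,0,0,0],[-3.7,2.1,128.7,0,0,0]])

```text
time: 32.75
ee_pos: [475.9, 245.8, 24.9]
eef_rot: [0.992, -0.123, 0.001, -0.001]
force: [-0.2, -0.2, 0.0]
gripper_width: 80.6
finger_force: 0.0
```

Emit:
jog_arm(motion=[[0,0,0,0,0,0],[0,0,0,0,0,0],[0,0,0,0,0,0],[0,0,0,0,0,0],[0,0,0,0,0,0],[0,0,0,0,0,0],[0,0,0,0,0,0],[0,0,0,0,0,0]], grip=0, squeeze=8)

```text
time: 33.55
ee_pos: [474.9, 245.6, 23.7]
eef_rot: [0.992, -0.123, 0.0, -0.0]
force: [0.6, 1.4, -0.6]
gripper_width: 41.8
finger_force: 8.0
```

```bash
python3 - <<'E'
from h import *
goto(476,245.5,25,-104.1)
E
```

```text
shift [ 1.1 -0.1 -1.3] turn [-0. -0. -0.] | at [474.9 245.6  23.7] phi -104.1 j6 126.0 t 33.5 F [ 0.6  1.4 -0.6] w 41.8
```

Emit:
jog_arm(motion=[[0,0,-15,0,0,0],[0,0,-50,0,0,0],[0,0,-90,0,0,0],[0,0,-130,0,0,0],[0,0,-155,0,0,0],[0,0,-155,0,0,0],[0,0,-155,0,0,0],[0,0,-155,0,0,0]])

```text
time: 34.35
ee_pos: [473.5, 244.9, 176.5]
eef_rot: [0.992, -0.123, -0.002, 0.001]
force: [0.2, 0.2, -1.7]
gripper_width: 41.8
finger_force: 8.0
```

```bash
python3 - <<'E'
from h import *
goto(561.2,51.7,180,-104.1)
E
```

```text
shift [132.2 166.   -3.5] turn [ 0.1  0.2 -0. ] | at [473.5 244.9 176.5] phi -104.1 j6 126.0 t 34.4 F [ 0.2  0.2 -1.7] w 41.8
```

Emit:
jog_arm(motion=[[20,25,-4,0,0,0],[45,57,-4,0,0,0],[70,89,-4,0,0,0],[95,120,-4,0,0,0],[120,151,-4,0,0,0],[132,166,-4,0,0,0],[132,166,-4,0,0,0],[132,166,20,0,0,0],[132,166,40,0,0,0],[132,166,40,0,0,0],[132,166,40,0,0,0],[132,166,40,0,0,0]])

```text
time: 35.55
ee_pos: [562.7, 52.8, 139.4]
eef_rot: [0.992, -0.123, 0.001, -0.0]
force: [-0.5, -0.2, -0.2]
gripper_width: 41.4
finger_force: 8.0
```

```bash
python3 - <<'E'
from h import *
goto(561.2,51.7,100,-104.1)
s=grab("side");t=grab("top");us=proj(s,[585,45,110])
cv2.imwrite("pics/m10.png",np.hstack([crop(s,*us,60,60,10)]))
def wm(c,th): return (c["pixels"].min(2)>th).astype(np.uint8)
ht=obs(t,wm(t,150),224*.7,327*.7,14);print("jarA top",ht.min(0),ht.max(0))
# predicted jar outline, p1 ring outline
p=monitor.sense()["ee_pos"]
P=np.array([proj(s,q) for q in prism(p[0],p[1],0,42,p[2]-24.5,p[2]+35.5,24)]);print(P.min(0),P.max(0), "origin px",int(us[0]-30),int(us[1]-30))
print(proj(s,[561.2,51.7,60]))
E
```

```text
shift [-1.2  1.4 39.4] turn [-0.  -0.1  0. ] | at [562.7  52.8 139.4] phi -104.1 j6 104.0 t 35.5 F [-0.5 -0.2 -0.2] w 41.4
jarA top [148. 221.] [162. 235.]
[272.78167304 151.079025  ] [287.86535673 176.65513831] origin px 258 145
[280.28291028 189.65227945]
```

View pics/m10.png

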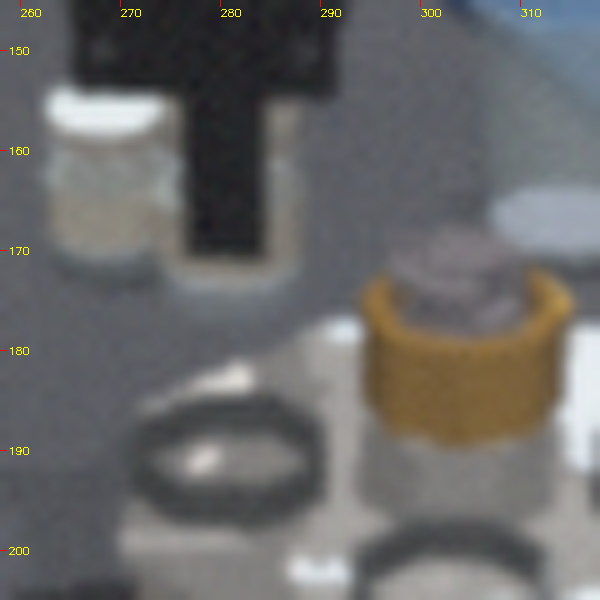

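Emit:
jog_arm(motion=[[-1,1.2,10,0,0,0],[-1,1.2,20,0,0,0],[-1,1.2,30,0,0,0],[-1,1.2,40,0,0,0],[-1,1.2,46,0,0,0],[-1,1.2,50,0,0,0],[-1,1.2,50,0,0,0]])

```text
time: 36.35
ee_pos: [560.6, 51.3, 87.7]
eef_rot: [0.992, -0.123, -0.001, 0.0]
force: [-0.1, -0.6, -1.2]
gripper_width: 41.8
finger_force: 8.0
```

Emit:
jog_arm(motion=[[0,0,2,0,0,0],[0,0,4,0,0,0],[0,0,6,0,0,0],[0,0,8,0,0,0],[0,0,10,0,0,0],[0,0,10,0,0,0]])

```text
time: 36.95
ee_pos: [560.8, 51.3, 78.2]
eef_rot: [0.992, -0.123, -0.0, 0.0]
force: [0.2, 0.4, -0.3]
gripper_width: 41.6
finger_force: 8.0
```

Emit:
jog_arm(motion=[[0,0,0.7,0,0,0],[0,0,1.4,0,0,0],[0,0,2,0,0,0],[0,0,2,0,0,0]])

```text
time: 37.35
ee_pos: [561.2, 51.3, 76.7]
eef_rot: [0.992, -0.123, 0.0, 0.0]
force: [-0.2, 0.2, -0.3]
gripper_width: 41.5
finger_force: 8.0
```

Emit:
jog_arm(motion=[[0,0,0.7,0,0,0],[0,0,1.4,0,0,0],[0,0,1.4,0,0,0]])

```text
time: 37.65
ee_pos: [561.3, 51.3, 76.7]
eef_rot: [0.992, -0.123, 0.0, 0.0]
force: [-4.4, -0.2, 7.2]
gripper_width: 41.6
finger_force: 8.0
```

Emit:
jog_arm(motion=[[0,0,-1,0,0,0],[0,0,-1,0,0,0],[0,0,-1,0,0,0],[0,0,-1,0,0,0],[0,0,-20,0,0,0],[0,0,-50,0,0,0],[0,0,-90,0,0,0],[0,0,-110,0,0,0],[0,0,-110,0,0,0],[0,0,-110,0,0,0]], grip=0.65)

```text
time: 38.65
ee_pos: [560.9, 51.3, 184.7]
eef_rot: [0.992, -0.123, -0.0, 0.0]
force: [-0.7, -0.2, 0.7]
gripper_width: 61.5
finger_force: 0.0
```

```bash
python3 - <<'E'
from h import *
goto(559.3,291.7,150,-14.1)
s=grab("side");t=grab("top")
def wm(c,th): return (c["pixels"].min(2)>th).astype(np.uint8)
ht=obs(t,wm(t,150),224*.7,327*.7,18);print("jarA top",ht.min(0),ht.max(0))
hs=obs(s,wm(s,150),384*.7,230*.7,18);print("jarA side",hs.min(0),hs.max(0))
us=proj(s,[561,52,85]);P=np.array([proj(s,q) for q in prism(561.2,51.5,0,42,53,113,24)]);print(P.min(0),P.max(0))
hs=obs(s,wm(s,150),*proj(s,[561,52,113]),12);print("B cap",hs.min(0),hs.max(0))
E
```

```text
shift [ -60.1 -232.7   34.7] turn [ -0.   0. -90.] | at [560.9  51.3 184.7] phi -104.1 j6 104.0 t 38.6 F [-0.7 -0.2  0.7] w 61.5
jarA top [148. 221.] [162. 235.]
jarA side [263. 153.] [274. 158.]
[272.74520156 170.56752811] [287.40981049 195.44653107]
B cap [274. 172.] [280. 178.]
```

Emit:
jog_arm(motion=[[-5,-20,0,0,0,-8],[-11,-42,0,0,0,-16],[-17,-64,0,0,0,-24],[-23,-86,0,0,0,-32],[-29,-108,0,0,0,-40],[-35,-130,0,0,0,-48],[-41,-152,0,0,0,-56],[-47,-176,0,0,0,-64],[-53,-200,0,0,0,-72],[-58,-222,0,0,0,-80],[-60,-232.7,0,0,0,-88],[-60,-232.7,0,0,0,-90]], grip=0.85)

```text
time: 39.95
ee_pos: [558.3, 292.7, 182.3]
eef_rot: [0.787, 0.617, -0.002, -0.001]
force: [-0.8, -0.6, 0.5]
gripper_width: 80.8
finger_force: 0.0
```

Emit:
jog_arm(motion=[[0,0,20,0,0,0],[0,0,30,0,0,0],[0,0,30,0,0,0],[0,0,30,0,0,0]])

```text
time: 40.35
ee_pos: [559.1, 291.3, 154.0]
eef_rot: [0.789, 0.615, -0.001, -0.0]
force: [0.3, -0.4, 0.8]
gripper_width: 80.9
finger_force: 0.0
```

```bash
python3 - <<'E'
from h import *
goto(559.3,291.7,25,-14.1)
s=grab("side")
def wm(c,th): return (c["pixels"].min(2)>th).astype(np.uint8)
hs=obs(s,wm(s,150),384*.7,230*.7,18);print("jarA side",hs.min(0),hs.max(0))
E
```

```text
shift [  0.6   0.3 129. ] turn [-0.1  0.1 -0. ] | at [559.1 291.3 154. ] phi -14.1 j6 37.0 t 40.4 F [ 0.3 -0.4  0.8] w 80.9
jarA side [273. 171.] [285. 178.]
```

```bash
python3 - <<'E'
from h import *
s=grab("side");u=proj(s,[559,292,50])
cv2.imwrite("pics/m11.png",crop(s,u[0],u[1],60,60,8))
E
```

```text
(no output)
```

View pics/m11.png

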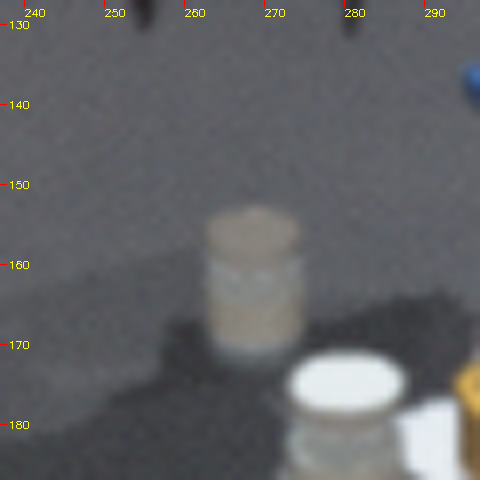

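Jar A is unmoved at (268,162), just shaded, and the fingers straddle it. Jar B stands in its pocket. Descending.

Emit:
jog_arm(motion=[[0.6,0.3,30,0,0,0],[0.6,0.3,60,0,0,0],[0.6,0.3,90,0,0,0],[0.6,0.3,110,0,0,0],[0.6,0.3,122,0,0,0],[0.6,0.3,129,0,0,0],[0.6,0.3,129,0,0,0],[0.6,0.3,129,0,0,0]])

```text
time: 41.25
ee_pos: [561.0, 292.6, 27.5]
eef_rot: [0.789, 0.615, 0.001, 0.0]
force: [0.0, 0.4, -0.1]
gripper_width: 80.7
finger_force: 0.0
```

Emit:
jog_arm(motion=[[0,0,0,0,0,0],[0,0,0,0,0,0],[0,0,0,0,0,0],[0,0,0,0,0,0],[0,0,0,0,0,0],[0,0,0,0,0,0],[0,0,0,0,0,0],[0,0,0,0,0,0]], grip=0, squeeze=8)

```text
time: 42.05
ee_pos: [559.8, 292.2, 26.2]
eef_rot: [0.789, 0.615, -0.0, -0.0]
force: [-1.2, 0.9, 2.3]
gripper_width: 41.7
finger_force: 8.0
```

Emit:
jog_arm(motion=[[0,0,-15,0,0,0],[0,0,-50,0,0,0],[0,0,-90,0,0,0],[0,0,-130,0,0,0],[0,0,-160,0,0,0],[0,0,-160,0,0,0],[0,0,-160,0,0,0],[0,0,-160,0,0,0]])

```text
time: 42.85
ee_pos: [558.9, 291.6, 183.9]
eef_rot: [0.789, 0.615, -0.002, -0.0]
force: [0.0, 0.2, -2.0]
gripper_width: 41.7
finger_force: 8.0
```

```bash
python3 - <<'E'
from h import *
goto(643.8,101.1,180,-14.1)
E
```

```text
shift [-164.   128.8    3.9] turn [-0.2  0.1 -0. ] | at [558.9 291.6 183.9] phi -14.1 j6 37.0 t 42.9 F [ 0.   0.2 -2. ] w 41.7
```

Emit:
jog_arm(motion=[[-24,19,0,0,0,0],[-52,41,0,0,0,0],[-82,64,0,0,0,0],[-112,88,0,0,0,0],[-140,110,0,0,0,0],[-158,124,0,0,0,0],[-164,128.8,0,0,0,0],[-164,128.8,20,0,0,0],[-164,128.8,40,0,0,0],[-164,128.8,40,0,0,0],[-164,128.8,40,0,0,0],[-164,128.8,40,0,0,0]])

```text
time: 44.05
ee_pos: [645.3, 102.3, 147.0]
eef_rot: [0.788, 0.615, 0.0, 0.0]
force: [0.9, 0.5, -1.5]
gripper_width: 41.9
finger_force: 8.0
```

```bash
python3 - <<'E'
from h import *
goto(643.8,101.1,79,-14.1)
s=grab("side");p=monitor.sense()["ee_pos"];us=proj(s,[p[0],p[1],p[2]-30])
cv2.imwrite("pics/m12.png",crop(s,*us,60,60,10))
P=np.array([proj(s,q) for q in prism(p[0],p[1],0,42,p[2]-26,p[2]+34,24)]);print(P.min(0),P.max(0), "origin px",int(us[0]-30),int(us[1]-30))
print(proj(s,[643.8,101.1,60]))
E
```

```text
shift [-1.5 -1.2 68. ] turn [ 0.1 -0.   0. ] | at [645.3 102.3 147. ] phi -14.1 j6 18.0 t 44.0 F [ 0.9  0.5 -1.5] w 41.9
[297.65308909 139.66441719] [312.22871146 164.20724119] origin px 274 132
[303.79520956 178.8888968 ]
```

View pics/m12.png

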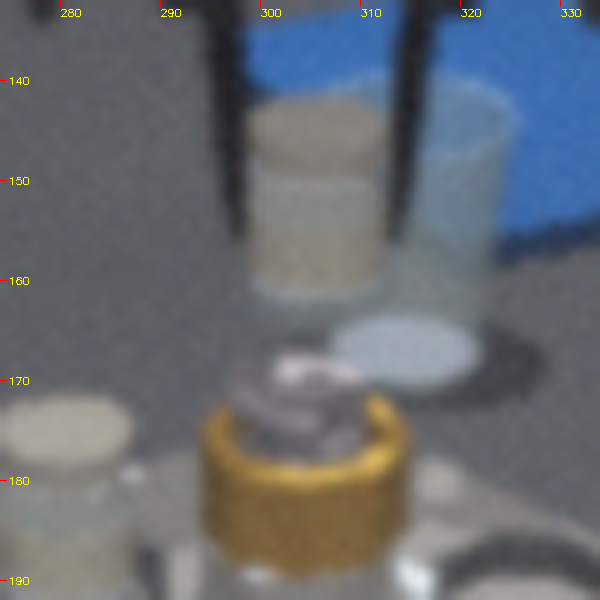

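Emit:
jog_arm(motion=[[-1.5,-1.2,10,0,0,0],[-1.5,-1.2,20,0,0,0],[-1.5,-1.2,30,0,0,0],[-1.5,-1.2,40,0,0,0],[-1.5,-1.2,48,0,0,0],[-1.5,-1.2,52,0,0,0],[-1.5,-1.2,52,0,0,0]])

```text
time: 44.8
ee_pos: [642.9, 100.5, 93.0]
eef_rot: [0.789, 0.615, -0.001, -0.001]
force: [0.8, -0.5, -1.3]
gripper_width: 41.6
finger_force: 8.0
```

Emit:
jog_arm(motion=[[0,0,2,0,0,0],[0,0,4,0,0,0],[0,0,6,0,0,0],[0,0,8,0,0,0],[0,0,10,0,0,0],[0,0,12,0,0,0],[0,0,12,0,0,0]])

```text
time: 45.5
ee_pos: [643.1, 100.5, 81.7]
eef_rot: [0.789, 0.615, -0.0, -0.0]
force: [0.4, 0.3, -0.9]
gripper_width: 42.0
finger_force: 8.0
```

Emit:
jog_arm(motion=[[-0.3,0.5,1,0,0,0],[-0.3,0.5,2,0,0,0],[-0.3,0.5,2.7,0,0,0],[-0.3,0.5,2.7,0,0,0]])

```text
time: 45.9
ee_pos: [643.7, 100.1, 79.3]
eef_rot: [0.789, 0.615, -0.0, -0.0]
force: [-0.2, -0.5, -0.6]
gripper_width: 41.9
finger_force: 8.0
```

Emit:
jog_arm(motion=[[0,0,0.7,0,0,0],[0,0,1,0,0,0],[0,0,1,0,0,0]])

```text
time: 46.2
ee_pos: [643.9, 100.2, 79.2]
eef_rot: [0.789, 0.615, 0.0, -0.0]
force: [-2.4, -0.5, 3.8]
gripper_width: 41.6
finger_force: 8.0
```

Floor reached at the expected height. Release and rise.

Emit:
jog_arm(motion=[[0,0,-0.5,0,0,0],[0,0,-0.5,0,0,0],[0,0,-0.5,0,0,0],[0,0,-0.5,0,0,0],[0,0,-20,0,0,0],[0,0,-50,0,0,0],[0,0,-90,0,0,0],[0,0,-130,0,0,0],[0,0,-150,0,0,0],[0,0,-150,0,0,0]], grip=0.65)

```text
time: 47.2
ee_pos: [646.1, 100.3, 233.5]
eef_rot: [0.789, 0.615, 0.004, 0.002]
force: [0.9, -0.7, 0.1]
gripper_width: 61.8
finger_force: 0.0
```

Emit:
jog_arm(motion=[[30,0,0,0,0,0],[70,0,0,0,0,0],[110,0,0,0,0,0],[150,0,0,0,0,0],[200,0,0,0,0,0],[250,0,0,0,0,0],[280,0,0,0,0,0],[280,0,0,0,0,0]])

```text
time: 48.0
ee_pos: [710.9, 375.4, 224.0]
eef_rot: [0.787, 0.617, -0.002, -0.001]
force: [-1.1, 0.1, -0.6]
gripper_width: 61.9
finger_force: 0.0
```

```bash
python3 - <<'E'
from h import *
goto(643.8,101.1,79,-14.1)
t=grab("top");s=grab("side")
a=cv2.resize(t["pixels"][80:320,90:410,::-1],(400,300)); b=cv2.resize(s["pixels"][120:330,170:450,::-1],(400,300))
us=proj(s,[627,45,90]);ut=proj(t,[627,35,90])
cv2.imwrite("pics/m13.png",np.vstack([np.hstack([crop(s,us[0],us[1],80,60,5),crop(t,ut[0],ut[1],80,60,5)]),np.hstack([b,a])]))
E
```

```text
shift [-282.1    1.2  145.5] turn [-0.2  0.1  0.2] | at [710.9 375.4 224. ] phi -13.9 j6 38.0 t 48.0 F [-1.1  0.1 -0.6] w 61.9
```

View pics/m13.png

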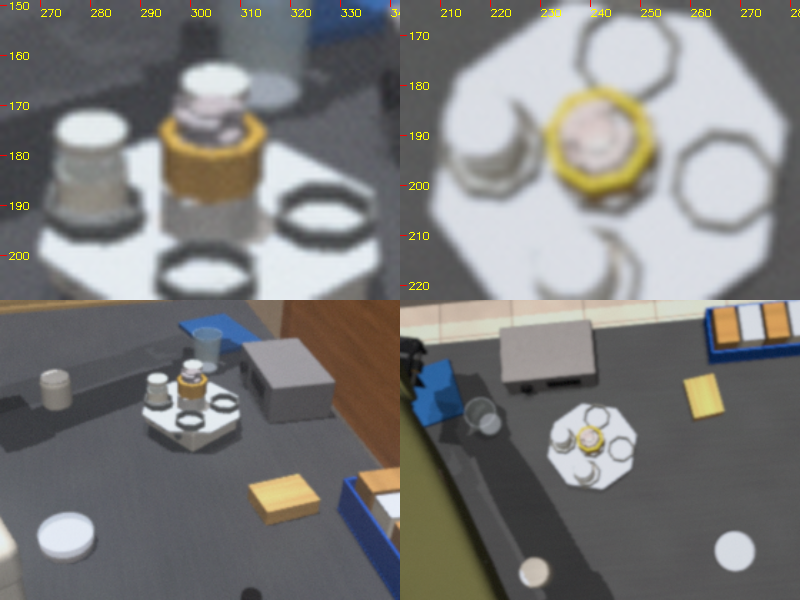

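```bash
python3 - <<'E'
from h import *
s=grab("side");t=grab("top")
for p in((60,380),(84,378)):
    for z in(0,30,60,200):
        X=ray(s,*p,z);print(p,z,X.round(),proj(t,X).round())
    print(s["pixels"][p[1],p[0]])
E
```

```text
(60, 380) 0 [  53. -451.    0.] [437. 383.]
(60, 380) 30 [  68. -474.   30.] [447. 378.]
(60, 380) 60 [  83. -496.   60.] [458. 372.]
(60, 380) 200 [ 152. -602.  200.] [518. 344.]
[95 91 95]
(84, 378) 0 [  97. -455.    0.] [435. 366.]
(84, 378) 30 [ 110. -477.   30.] [446. 361.]
(84, 378) 60 [ 123. -500.   60.] [457. 357.]
(84, 378) 200 [ 183. -605.  200.] [516. 331.]
[85 81 86]
```

```bash
python3 -c "
from station import job
print(job.job_done())"
```

```text
the job is handed in; nothing more can be done
None
```

The job is handed in: the carousel is seated on the key, the lock nut is down on the hub (it stopped descending and the vertical force rose), and both jars present stand fully down in pockets 0 and 1. It took about 48 s of the 210 s allowed; by my count I viewed 15 pictures, one over the limit of 14.

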